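# Lay up two copper pieces for pressing

### The arm

A 6-joint arm with a two-finger parallel gripper is mounted at the origin on the work surface. World frame = base frame: x ahead of the robot, y to its left, z up, the work surface at z = 0. Lengths are in m, angles in degrees, forces in N, time in s.
With the tool pointing down it reaches from about 0.3 to 0.75 m from the base axis. Payload 8.5 kg.
Tool frame: the origin (TCP) lies on the mounting face of the last link; the fingertips stand 173 mm ahead of it and the grasp point (between the pads) lies 155 mm ahead of it (env.tips_ahead is the distance from the TCP to the fingertips, in m); x points along the fingers, z is the direction in which the jaws open and shut, and the axes are right-handed (so a half turn about x gives the same grasp; the last joint's range is limited). The gripper opens to 85 mm and grips with 20 to 120 N. Pads are 22 mm wide; open, the fingers measure 114 mm over their backs; the gripper's body (76 mm by 85 mm) begins 54 mm behind the grasp point. The pads swing forward as they close: fully open they stand 13 mm farther back than shut.
Start: joints at [63.237, 21.807, 74.336, -0, 83.858, -12.336], TCP at [0.137, 0.533, 0.405] pointing down, gripper open.
Joint ranges: [-178.18, 178.18], [-50.72, 133.34], [12.68, 142.11], [-81.47, 261.47], [9.98, 163.14], [-165.26, 165.26]. Speed limits (degrees/s): [136.94, 136.94, 180, 180, 180, 180].

### API

Orientations are given as a 3x3 rotation matrix whose columns are the frame's x, y, z axes.
In Python, from rig import env, optics gives the robot as it stands.
- The arm moves only by the shell command python3 -m inch 'ROWS' [FORCE]. ROWS is JSON, a list of rows, each a list of 3 entries, a list of its own where there are three numbers: the closure, from -1 (fully open) to 1 (shut), then the shift along the tool's x, y, z in units of 30 mm (1.0 is 30 mm), then the turn about the tool's x in units of 5 degrees (1.0 is 5 degrees). In form: [[hand, [x, y, z], yaw], ...]. A call has exactly 8 rows; each row shifts and turns the commanded pose from where the row before left it, along the tool's axes as they then stand; what a row does not reach is not made up. A row lasts 1/12 s, in which the tool goes at most 41.7 mm and 7.16 degrees, less where a joint would pass 70% of its speed; a pose out of reach is approached as far as the arm can. A call is refused whole if a number of a shift passes 1 or a number of a turn 1, either way. A call with a gripper value outside its range is refused whole. The fingers move at their own pace and stop on an object; FORCE is the grip in N (left out, the last holds). Time passes only in rows, so rows that do not move let the fingers close, or fill a call up. It gives the time, the measured TCP pose, the force and the opening at its end, in the units of the state.
- env.observe(): the state, without advancing time (a new reading comes with each control period).
- optics.get_image(name): name is "side" or "top" or "wrist"; returns the picture (420x560x3 uint8, red, green, blue); there is no depth.
- optics.camera_params(name): a dict with "fx", "fy", "cx", "cy" (pixels), "xyz" and "rotation" of the camera in the world. Camera axes: x right, y down, z forward; pixel columns grow to the right and rows downward; lengths in m; the calibration is good to about 2 mm. A picture is of the moment at which its call begins: read the wrist's pose just before it. camera_params takes no time and is no camera call; for the wrist camera it gives the pose at the moment of the call.
- env.close_job(): hands the job in, once; it reports no verdict.
The state is a dict: "time_s": time; "q": joint angles; "qvel": joint speeds; "joint_efforts": joint torques, N m; "position": TCP position; "tool_rot": TCP orientation; "ft_force": force on the tool from outside, world axes, zero at the start; "wrist_torque": the same for the moment, N m; "grip_width": finger opening in m.
Only numpy, scipy, OpenCV 4.12 (cv2) and the standard library are available. Lean on these libraries where they do the work, as an engineer would, in place of code of your own. Each camera call takes 0.05 s, during which the arm holds its last target.

### The job

Lay up the two finished copper pieces for pressing, one thing at a time in this order: the round medallion in the middle of the round log slice, the rectangular plaque in the middle of the rectangular steel block, the round wooden pad squarely on the medallion, the rectangular wooden pad squarely on the plaque, and last the knobbed steel weight upright in the middle of the round pad. Keep the copper's raised pattern up, and turn the plaque and its pad so that their long sides run along the block's long sides. Set everything down without dropping it, and leave the jar, the hammer and the small tin where they are.

Things in the scene. Friction and masses are not known exactly. Their poses are not given: they have to be found in the camera images.
- medallion: round copper medallion with a raised tree pattern, 54 mm across, 10 mm thick, lying flat on the bench, pattern up; origin at the centre of its underside, z up; about 0.16 kg
- plaque: rectangular copper plaque with a raised sun pattern, 46 mm along its x, 64 mm along its y, 10 mm thick, lying flat on the bench, pattern up; origin at the centre of its underside; about 0.18 kg; a half turn makes no difference
- round_pad: plain round pale wooden disc (pad), 60 mm across, 26 mm thick, lying flat on the bench; origin at the centre of its underside, z up; under 0.1 kg
- long_pad: plain rectangular pale wooden pad, 52 mm along its x, 70 mm along its y, 26 mm thick, lying flat on the bench; origin at the centre of its underside; about 0.06 to 0.11 kg; a half turn makes no difference
- weight: bright steel weight standing upright: a cylinder 50 mm across and 34 mm high, above it a thin neck 14 mm across, and a round knob 24 mm across from 44 to 66 mm above its underside, to hold it by; origin at the centre of its underside, z up; 0.44 to 0.72 kg
- log: round slice of a log with dark bark and a pale flat top, about 117 mm across, 50 mm high (top face 50 mm above its origin), fixed to the bench; origin at the centre of its underside
- steel_block: rectangular bright steel bench block with a flat top, 90 mm along its x, 110 mm along its y, 40 mm high (top face 40 mm above its origin), fixed to the bench; origin at the centre of its underside
- jar: bystander: round brass pot, 56 mm across and 70 mm high, with punches standing in it up to 110 mm high, loose among the task's things; origin at the centre of its underside
- hammer: bystander: hammer, about 240 mm long, lying loose across the far part of the bench beyond the blocks; its handle runs along its x; origin on its underside near the middle
- tin: bystander: small round brass tin, 28 mm across and 30 mm high with a pale top, standing loose near the middle of the bench; origin at the centre of its underside
Mind the look-alikes: they are no part of the job. What is shaped like the plaque but yellow is not meant.

How it is judged (in metres and radians):
On the way, in this order (a step that is already met when the one before it is completed fails the run):
1. the round copper medallion lies in the middle of the log slice, let go (horizontal distance between medallion and log below 0.015 m and z of medallion in the frame of log between 0.045 and 0.055 m and angle between medallion's own z axis and vertical below 0.12 rad and linear speed of medallion below 0.02 m/s and contact force between the fingers and medallion below 0.2 N), for 0.2 s.
2. the copper plaque lies in the middle of the steel block, in line with it, let go (horizontal distance between plaque and steel_block below 0.015 m and z of plaque in the frame of steel_block between 0.035 and 0.045 m and angle between plaque's own z axis and vertical below 0.12 rad and linear speed of plaque below 0.02 m/s and angle between the x axis of plaque and the x axis of steel_block, either way round below 0.21 rad and contact force between the fingers and plaque below 0.2 N), for 0.2 s.
3. the round wooden pad lies centred on the medallion on the log slice, let go (horizontal distance between round_pad and medallion below 0.01 m and z of round_pad in the frame of log between 0.055 and 0.065 m and angle between round_pad's own z axis and vertical below 0.12 rad and linear speed of round_pad below 0.02 m/s and contact force between the fingers and round_pad below 0.2 N), for 0.2 s.
4. the rectangular wooden pad lies centred on the plaque and in line with the steel block, let go (horizontal distance between long_pad and plaque below 0.01 m and z of long_pad in the frame of steel_block between 0.045 and 0.055 m and angle between long_pad's own z axis and vertical below 0.12 rad and linear speed of long_pad below 0.02 m/s and angle between the x axis of long_pad and the x axis of steel_block, either way round below 0.21 rad and contact force between the fingers and long_pad below 0.2 N), for 0.2 s.
5. the steel weight stands in the middle of the round pad, let go (horizontal distance between weight and round_pad below 0.012 m and z of weight in the frame of log between 0.081 and 0.091 m and angle between weight's own z axis and vertical below 0.12 rad and linear speed of weight below 0.02 m/s and contact force between the fingers and weight below 0.2 N), for 0.2 s.
At the end, for the whole second after the job is handed in: Medallion flat on the log and plaque flat on the block, each within 15 mm of its centre; each pad flat on its copper within 10 mm; plaque and long pad within 12 degrees of the block's direction; weight upright on the round pad within 12 mm; all released and below 20 mm/s (horizontal distance between medallion and log below 0.015 m and z of medallion in the frame of log between 0.045 and 0.055 m and angle between each of medallion, plaque, round_pad, long_pad, weight's own z axis and vertical below 0.12 rad and linear speed of each of medallion, plaque, round_pad, long_pad, weight below 0.02 m/s and horizontal distance between plaque and steel_block below 0.015 m and z of plaque in the frame of steel_block between 0.035 and 0.045 m and angle between the x axis of each of plaque, long_pad and the x axis of steel_block, either way round below 0.21 rad and horizontal distance between round_pad and medallion below 0.01 m and z of round_pad in the frame of log between 0.055 and 0.065 m and horizontal distance between long_pad and plaque below 0.01 m and z of long_pad in the frame of steel_block between 0.045 and 0.055 m and horizontal distance between weight and round_pad below 0.012 m and z of weight in the frame of log between 0.081 and 0.091 m); the robot touches nothing.
It fails at once if jar, hammer or tin moved more than 25 mm (distance of any of jar, hammer, tin from where it was at the start of the episode above 0.025 m).
It fails at once if a thing of the task dropped (moving faster than 0.6 m/s while the fingers do not touch it, as after a fall of some 20 mm) ((linear speed of medallion above 0.6 m/s and contact force between the fingers and medallion below 0.01 N) or (linear speed of plaque above 0.6 m/s and contact force between the fingers and plaque below 0.01 N) or (linear speed of round_pad above 0.6 m/s and contact force between the fingers and round_pad below 0.01 N) or (linear speed of long_pad above 0.6 m/s and contact force between the fingers and long_pad below 0.01 N) or (linear speed of weight above 0.6 m/s and contact force between the fingers and weight below 0.01 N)).
It also fails if it takes over 144 s, if anything falls off the work surface, if the arm or the gripper's body presses on something with over 40 N, if the wrist force passes 120 N, or if a joint passes its speed limit or range.

## Working session

There is one attempt and no reset: what is moved stays moved. The work goes in short steps, Python scripts to look and compute and a shell command to move; the robot and the scene stay as the last step left them, time stands still between calls to the robot, and variables do not carry over. Pictures are saved under pics/ and viewed, and the job is handed in when it is done.

```bash
ls; mkdir -p pics; python3 - <<'E'
from rig import env,optics
import cv2
s=env.observe();print(s)
for n in("top","side","wrist"):
    p=optics.camera_params(n);print(n,p)
    im=optics.get_image(n);cv2.imwrite(f"pics/{n}0.png",im[:,:,::-1])
E
```

```text
pics
{'time_s': 0.0, 'q': array([ 6.32358844e+01,  2.18427762e+01,  7.43836991e+01,  1.16787243e-05,
        8.38586429e+01, -1.23349983e+01]), 'qvel': array([ 0.02542693, -0.00157181,  0.09378729,  0.07894613, -0.01503306,
        0.07256717]), 'joint_efforts': array([-2.62879485e-04, -4.48466635e+01, -2.31276798e+01, -2.15738851e-04,
        4.80729126e-03, -1.85378326e-05]), 'position': array([0.13702983, 0.53262216, 0.40410106]), 'tool_rot': array([[-6.69170616e-04, -9.68456542e-01,  2.49181617e-01],
       [-1.32634677e-03,  2.49182314e-01,  9.68455686e-01],
       [-9.99998897e-01,  3.17560855e-04, -1.45125469e-03]]), 'ft_force': array([0.17606276, 0.07786914, 0.42912259]), 'wrist_torque': array([-0.03975151,  0.02271968, -0.03320216]), 'grip_width': 0.0856285332037547}
top {'fx': 464.5306664243952, 'fy': 464.5306664243952, 'cx': 276.1032130475287, 'cy': 208.4240792138714, 'xyz': array([4.90751780e-01, 7.17939132e-04, 1.43684544e+00]), 'rotation': array([[ 0.01551756, -0.99572763,  0.09102578],
       [-0.99984977, -0.01615587, -0.00627971],
       [ 0.00772348, -0.09091466, -0.99582874]])}
side {'fx': 442.3842984341461, 'fy': 442.3842984341461, 'cx': 270.1174434042432, 'cy': 211.78184336739682, 'xyz': array([0.11160596, 0.49816891, 0.81043146]), 'rotation': array([[-0.69318975, -0.5310189 ,  0.4873468 ],
       [-0.72066121,  0.52155957, -0.45675271],
       [-0.01163607, -0.66782822, -0.74422447]])}
wrist {'fx': 349.53389129596235, 'fy': 349.53389129596235, 'cx': 285.255151573588, 'cy': 209.41711171487972, 'xyz': array([0.06752276, 0.55078939, 0.3728683 ]), 'rotation': array([[ 0.24894931,  0.93078775,  0.26769089],
       [ 0.96851512, -0.23878091, -0.07044253],
       [-0.00164758,  0.27679929, -0.96092634]])}
```

View pics/top0.png

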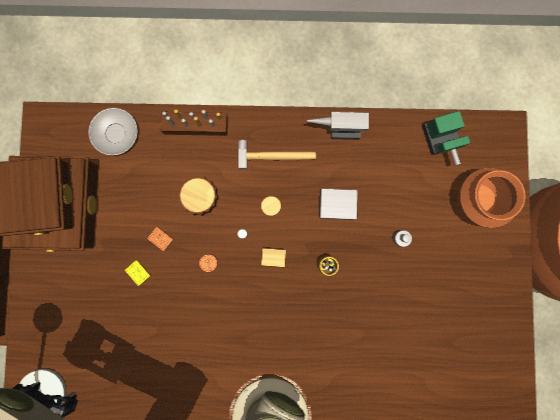

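View pics/side0.png

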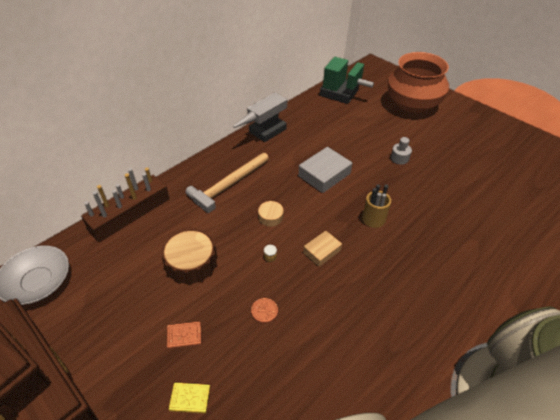

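View pics/wrist0.png

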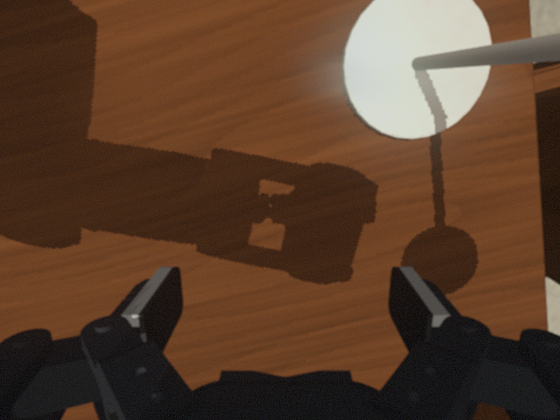

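Top view: log (198,196), block (339,204), round pad (271,206), long pad (273,258), medallion (208,263), tin (242,234), jar (329,266), hammer (277,156), weight (403,239). There are two plaque shapes: orange at (160,239) and yellow at (137,273). The copper-coloured one at (160,239) fits the description. I'll confirm it in a crop and measure.

```bash
cat > h.py <<'E'
import numpy as np,cv2
from rig import env,optics
def ray(p,u,v,z):
    d=p['rotation']@np.array([(u-p['cx'])/p['fx'],(v-p['cy'])/p['fy'],1.])
    t=(z-p['xyz'][2])/d[2]; return p['xyz']+t*d
def proj(p,X):
    c=p['rotation'].T@(np.array(X)-p['xyz']);return p['fx']*c[0]/c[2]+p['cx'],p['fy']*c[1]/c[2]+p['cy']
def blob(im,lo,hi,box,minarea=20):
    hsv=cv2.cvtColor(im,cv2.COLOR_RGB2HSV);m=cv2.inRange(hsv,np.array(lo),np.array(hi))
    w=np.zeros_like(m);x0,y0,x1,y1=box;w[y0:y1,x0:x1]=m[y0:y1,x0:x1]
    w=cv2.morphologyEx(w,cv2.MORPH_CLOSE,np.ones((3,3)))
    c,_=cv2.findContours(w,cv2.RETR_EXTERNAL,cv2.CHAIN_APPROX_NONE)
    c=max(c,key=cv2.contourArea);return c
def meas(p,c,z):
    pts=np.array([ray(p,u,v,z)[:2] for u,v in c[:,0]])
    r=cv2.minAreaRect((pts*1000).astype(np.float32))
    (cx,cy),(w,h),a=r
    if w<h: w,h,a=h,w,a+90
    a=(a+90)%180-90
    m=cv2.moments((pts*1000).astype(np.float32))
    return (round(cx,1),round(cy,1)),(round(w+0,1),round(h,1)),round(a,1),(round(m['m10']/m['m00'],1),round(m['m01']/m['m00'],1))
E
python3 - <<'E'
from h import *
im=optics.get_image("top");p=optics.camera_params("top")
L={}
hsv=cv2.cvtColor(im,cv2.COLOR_RGB2HSV)
for n,(u,v) in dict(log=(198,196),block=(339,204),rp=(271,206),lp=(273,258),med=(208,263),pl=(160,239),yel=(137,273),tin=(242,234),wt=(403,239),wood=(220,330),woodb=(300,205)).items():print(n,hsv[v,u],im[v,u])
cv2.imwrite("pics/crop1.png",cv2.resize(im[150:300,110:260,::-1],(600,600),interpolation=cv2.INTER_NEAREST))
cv2.imwrite("pics/crop2.png",cv2.resize(im[150:300,240:430,::-1],(760,600),interpolation=cv2.INTER_NEAREST))
E
```

```text
log [ 19 129 243] [243 198 120]
block [ 15  15 236] [236 229 222]
rp [ 24 109 249] [249 227 143]
lp [ 21 117 248] [248 213 134]
med [ 12 162 232] [232 143  85]
pl [ 12 163 244] [244 152  88]
yel [ 30 192 250] [248 250  62]
tin [ 80   3 252] [249 252 251]
wt [ 16  21 203] [203 195 186]
wood [ 12 173 121] [121  72  39]
woodb [ 12 173 122] [122  73  39]
```

View pics/crop1.png

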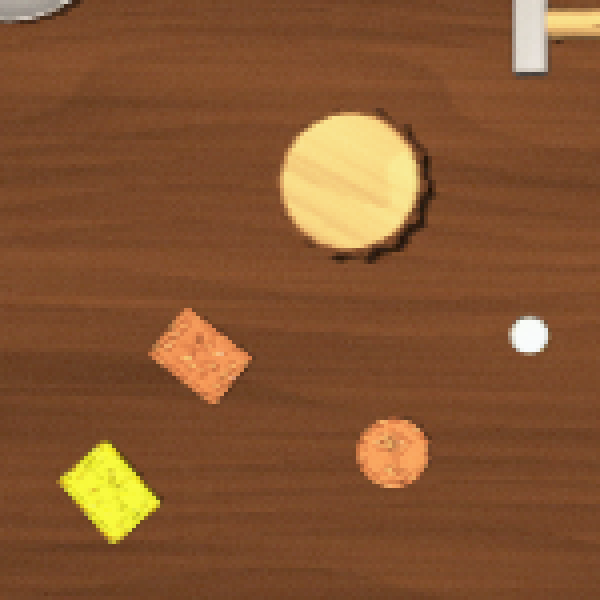

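View pics/crop2.png

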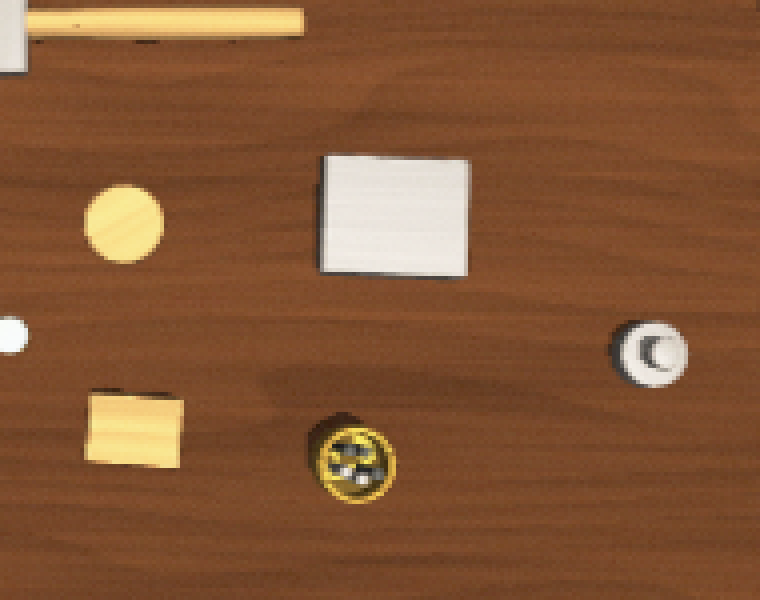

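The crop shows that the orange piece at (160,239) is the copper plaque and (137,273) is yellow, so it is the look-alike. The only round copper piece is at (208,263).

```bash
python3 - <<'E'
from h import *
im=optics.get_image("top");p=optics.camera_params("top")
im2=optics.get_image("side");p2=optics.camera_params("side")
B=dict(log=((15,60,170),(30,255,255),(170,165,225,225),.05),block=((0,0,195),(180,50,255),(312,180,365,228),.04),
rp=((15,60,170),(30,255,255),(255,190,290,220),.026),lp=((15,60,170),(30,255,255),(255,240,292,275),.026),
med=((5,100,170),(25,255,255),(190,245,225,280),.01),pl=((5,100,170),(25,255,255),(140,220,180,258),.01),
tin=((0,0,200),(180,60,255),(230,225,252,245),.03),wt=((0,0,165),(180,60,255),(390,225,415,250),.034))
for n,(lo,hi,b,z) in B.items():
    c=blob(im,lo,hi,b);print(n,meas(p,c,z))
B2=dict(log=((10,60,120),(30,255,255),(155,225,220,275),.05),rp=((10,60,120),(30,255,255),(250,195,290,220),.026),med=((0,130,140),(20,255,255),(240,290,285,330),.01),pl=((0,130,140),(20,255,255),(160,315,210,350),.01))
for n,(lo,hi,b,z) in B2.items():
    c=blob(im2,lo,hi,b);print("side",n,meas(p2,c,z))
print("wtknob top",ray(p,403+2.5,238,.06), "jar",ray(p,329,266,.07),"hammer ends",ray(p,240,153,.02),ray(p,316,156,.02))
c,R=p['xyz'],0
s=env.observe();Rt=s['tool_rot'];pw=optics.camera_params("wrist")
print("cam in tool",Rt.T@(pw['xyz']-s['position']),Rt.T@pw['rotation'],s['time_s'])
E
```

```text
log ((655.8, 230.1), (102.2, 99.8), -89.0, (655.0, 230.3))
block ((636.5, -197.5), (106.8, 86.8), 88.3, (636.2, -197.6))
rp ((629.2, 8.3), (58.4, 56.3), -44.0, (628.6, 8.9))
lp ((471.5, -1.4), (71.0, 50.9), 86.3, (471.4, -1.6))
med ((450.8, 198.2), (51.9, 48.5), -89.1, (451.2, 197.9))
pl ((522.8, 347.0), (64.7, 46.2), 53.1, (522.9, 347.0))
tin ((541.5, 93.8), (24.2, 21.2), -89.1, (541.6, 93.9))
wt ((534.0, -393.0), (48.7, 45.2), -89.1, (534.8, -393.6))
side log ((656.5, 232.6), (104.6, 104.5), 78.7, (656.6, 232.3))
side rp ((630.4, 10.6), (61.4, 60.2), -44.5, (629.2, 11.8))
side med ((452.8, 200.2), (52.9, 52.4), 45.7, (452.7, 200.1))
side pl ((523.6, 349.9), (65.0, 48.1), 53.1, (523.5, 349.9))
wtknob top [ 0.5347681  -0.39302279  0.06      ] jar [ 0.44915493 -0.16519221  0.07      ] hammer ends [0.79066108 0.10617247 0.02      ] [ 0.78526852 -0.12922688  0.02      ]
cam in tool [0.03131827 0.07181136 0.00031862] [[ 3.53426544e-04 -2.77045495e-01  9.60856737e-01]
 [ 1.57006526e-04 -9.60856770e-01 -2.77045562e-01]
 [ 9.99999925e-01  2.48776033e-04 -2.96094337e-04]] 0.3
```

```bash
cat >> h.py <<'E'
def psi(s=None):
    R=(s or env.observe())['tool_rot'];return np.degrees(np.arctan2(R[1,2],R[0,2]))
def go(x,y,z,ps):
    "print world-frame remainder and tool units, for shift after turning"
    s=env.observe();d=np.array([x,y,z])-s['position'];a=psi(s);t=(a-ps+180)%360-180
    print("t",round(s['time_s'],2),"pos",s['position'].round(4),"psi",round(a,2),"w",round(s['grip_width'],4),"F",s['ft_force'].round(1))
    print("turn units",round(t/5,3),"| shift units w/ current axes",(s['tool_rot'].T@d/.03).round(3))
    r=np.radians(ps);Rt=np.array([[0,-np.sin(r),np.cos(r)],[0,np.cos(r),np.sin(r)],[-1,0,0]])
    print("   shift units w/ final axes",(Rt.T@d/.03).round(3))
E
python3 -m inch '[[-1,[0,0,0],1],[-1,[0,0,0],1],[-1,[0,0,0],1],[-1,[0,0,0],1],[-1,[0,0,0],1],[-1,[0,0,0],1],[-1,[0,0,0],1],[-1,[0,0,0],1]]' 40
python3 -m inch '[[-1,[0,0,0],1],[-1,[0,0,0],1],[-1,[0,0,0],1],[-1,[0,0,0],1],[-1,[0,0,0],1],[-1,[0,0,0],1],[-1,[0,0,0],1],[-1,[0,0,0],0.1]]'
python3 -c "
from h import *
go(.452,.199,.30,0);print(env.tips_ahead)"
```

```text
time_s: 0.97
position: [0.137, 0.5326, 0.4046]
tool_rot: [[-0.0, -0.578, 0.816], [-0.0, 0.816, 0.578], [-1.0, -0.0, -0.0]]
ft_force: [-0.7, -0.2, -0.1]
grip_width: 0.0852
time_s: 1.63
position: [0.137, 0.5326, 0.4047]
tool_rot: [[-0.0, 0.002, 1.0], [-0.0, 1.0, -0.002], [-1.0, -0.0, -0.0]]
ft_force: [-0.3, 0.4, -0.1]
grip_width: 0.0851
t 1.63 pos [0.137  0.5326 0.4047] psi -0.11 w 0.0851 F [-0.3  0.4 -0.1]
turn units -0.022 | shift units w/ current axes [  3.489 -11.1    10.522]
   shift units w/ final axes [  3.489 -11.121  10.5  ]
0.1734
```

```bash

python3 -m inch '[[-1,[0.2,-0.7,0.65],0],[-1,[0.2,-0.7,0.65],0],[-1,[0.2,-0.7,0.65],0],[-1,[0.2,-0.7,0.65],0],[-1,[0.2,-0.7,0.65],0],[-1,[0.2,-0.7,0.65],0],[-1,[0.2,-0.7,0.65],0],[-1,[0.2,-0.7,0.65],0]]' >/dev/null
python3 -m inch '[[-1,[0.2,-0.7,0.7],0],[-1,[0.2,-0.7,0.7],0],[-1,[0.2,-0.7,0.7],0],[-1,[0.2,-0.7,0.7],0],[-1,[0.2,-0.7,0.7],0],[-1,[0.2,-0.7,0.7],0],[-1,[0.2,-0.7,0.5],0],[-1,[0.2,-0.6,0.5],0]]'
python3 - <<'E'
from h import *
go(.452,.199,.30,0)
p=optics.camera_params("wrist");im=optics.get_image("wrist");cv2.imwrite("pics/w1.png",im[:,:,::-1])
print(proj(p,[.452,.199,.01]))
E
```

```text
time_s: 2.97
position: [0.4504, 0.1986, 0.3084]
tool_rot: [[0.0, -0.003, 1.0], [-0.0, 1.0, 0.003], [-1.0, -0.0, 0.0]]
ft_force: [-0.9, 0.1, -0.4]
grip_width: 0.0857
t 2.97 pos [0.4504 0.1986 0.3084] psi 0.18 w 0.0857 F [-0.9  0.1 -0.4]
turn units 0.037 | shift units w/ current axes [0.281 0.014 0.055]
   shift units w/ final axes [0.281 0.014 0.055]
(np.float64(289.0295529244795), np.float64(201.46656075141655))
```

View pics/w1.png

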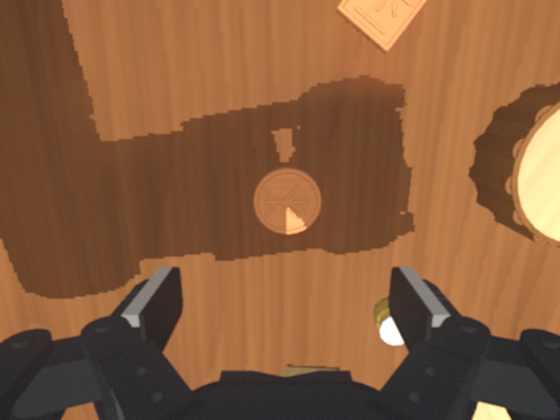

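```bash

python3 -m inch '[[-0.45,[0.5,0,0],0],[-0.45,[0.5,0,0],0],[-0.45,[0.5,0,0],0],[-0.45,[0.5,0,0],0],[-0.45,[0.5,0,0],0],[-0.45,[0.5,0,0],0],[-0.45,[0.5,0,0],0],[-0.45,[0.5,0,0],0]]'
python3 - <<'E'
from h import *
go(.4508,.199,.185,0)
p=optics.camera_params("wrist");im=optics.get_image("wrist");cv2.imwrite("pics/w2.png",im[:,:,::-1])
E
```

```text
time_s: 3.68
position: [0.4494, 0.2002, 0.1881]
tool_rot: [[0.0, -0.004, 1.0], [0.0, 1.0, 0.004], [-1.0, 0.0, 0.0]]
ft_force: [-0.0, 0.2, 0.8]
grip_width: 0.062
t 3.68 pos [0.4494 0.2002 0.1881] psi 0.22 w 0.062 F [-0.   0.2  0.8]
turn units 0.043 | shift units w/ current axes [ 0.104 -0.04   0.046]
   shift units w/ final axes [ 0.104 -0.04   0.046]
```

View pics/w2.png

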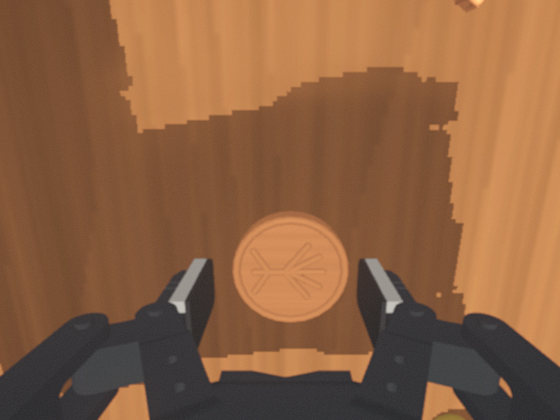

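```bash
python3 - <<'E'
from h import *
p=optics.camera_params("wrist")
for uv in((290.5,267),(233,267),(348,267)):print(ray(p,*uv,.01))
E
python3 -m inch '[[-0.45,[0.1,0,0.06],0],[-0.45,[0.1,0,0],0],[-0.45,[0.1,0,0],0],[-0.45,[0,0,0],0],[-0.45,[0,0,0],0],[-0.45,[0,0,0],0],[-0.45,[0,0,0],0],[-0.45,[0,0,0],0]]'
python3 -c "
from h import *
go(.4518,.199,.175,0)"
```

```text
[0.44922857 0.20212141 0.01      ]
[0.42323838 0.20197823 0.01      ]
[0.47518255 0.20226439 0.01      ]
time_s: 4.4
position: [0.4513, 0.2, 0.18]
tool_rot: [[0.0, -0.001, 1.0], [0.0, 1.0, 0.001], [-1.0, 0.0, 0.0]]
ft_force: [0.3, -0.0, -0.7]
grip_width: 0.0617
t 4.4 pos [0.4513 0.2    0.18  ] psi 0.08 w 0.0617 F [ 0.3 -0.  -0.7]
turn units 0.015 | shift units w/ current axes [ 0.166 -0.035  0.018]
   shift units w/ final axes [ 0.166 -0.035  0.018]
```

```bash

python3 -m inch '[[-0.45,[0.1,0,-0.03],0],[-0.45,[0.1,0,0],0],[-0.45,[0,0,0],0],[-0.45,[0,0,0],0],[-0.45,[0,0,0],0],[-0.45,[0,0,0],0],[-0.45,[0,0,0],0],[-0.45,[0,0,0],0]]'
python3 -m inch '[[-0.45,[0.07,0,0],0],[-0.45,[0,0,0],0],[-0.45,[0,0,0],0],[-0.45,[0,0,0],0],[-0.45,[0,0,0],0],[-0.45,[0,0,0],0],[-0.45,[0,0,0],0],[-0.45,[0,0,0],0]]'

```

```text
time_s: 5.07
position: [0.4504, 0.2, 0.1738]
tool_rot: [[0.0, -0.001, 1.0], [0.0, 1.0, 0.001], [-1.0, 0.0, 0.0]]
ft_force: [0.6, -0.2, -0.2]
grip_width: 0.062
time_s: 5.73
position: [0.4503, 0.2, 0.1716]
tool_rot: [[0.0, -0.001, 1.0], [-0.0, 1.0, 0.001], [-1.0, -0.0, 0.0]]
ft_force: [0.0, 1.1, -0.7]
grip_width: 0.0619
```

```bash

python3 -m inch '[[-0.45,[0.06,0,0],0],[-0.45,[0,0,0],0],[-0.45,[0,0,0],0],[-0.45,[0.06,0,0],0],[-0.45,[0,0,0],0],[-0.45,[0,0,0],0],[-0.45,[0,0,0],0],[-0.45,[0,0,0],0]]'
python3 - <<'E'
from h import *
p=optics.camera_params("wrist");im=optics.get_image("wrist");cv2.imwrite("pics/w3.png",im[:,:,::-1])
E
```

```text
time_s: 6.4
position: [0.4503, 0.2, 0.168]
tool_rot: [[-0.0, -0.001, 1.0], [-0.0, 1.0, 0.001], [-1.0, -0.0, -0.0]]
ft_force: [-0.6, 0.0, -0.0]
grip_width: 0.0619
```

View pics/w3.png

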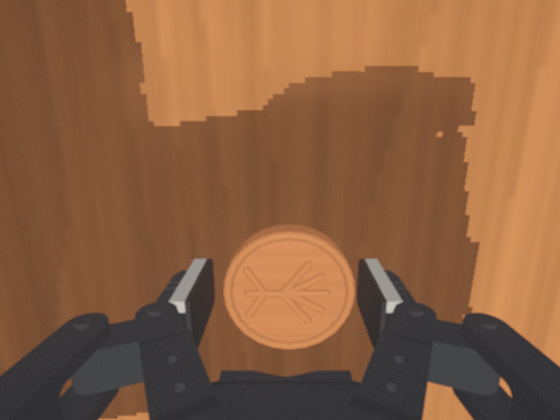

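```bash

python3 -m inch '[[-0.45,[0.06,0,0.06],0],[-0.45,[0,0,0],0],[-0.45,[0,0,0],0],[-0.45,[0.06,0,0],0],[-0.45,[0,0,0],0],[-0.45,[0,0,0],0],[-0.45,[0,0,0],0],[-0.45,[0,0,0],0]]'
python3 -m inch '[[-0.45,[0.06,0,0],0],[-0.45,[0,0,0],0],[-0.45,[0,0,0],0],[-0.45,[0,0,0],0],[-0.45,[0,0,0],0],[-0.45,[0,0,0],0],[-0.45,[0,0,0],0],[-0.45,[0,0,0],0]]'
python3 - <<'E'
from h import *
p=optics.camera_params("wrist");im=optics.get_image("wrist");cv2.imwrite("pics/w4.png",im[:,:,::-1])
E
```

```text
time_s: 7.12
position: [0.4509, 0.2001, 0.1676]
tool_rot: [[-0.001, -0.002, 1.0], [-0.0, 1.0, 0.002], [-1.0, -0.0, -0.001]]
ft_force: [-16.2, -3.4, 50.1]
grip_width: 0.0621
time_s: 7.78
position: [0.4507, 0.2001, 0.1675]
tool_rot: [[0.0, -0.002, 1.0], [-0.0, 1.0, 0.002], [-1.0, -0.0, 0.0]]
ft_force: [-21.3, -6.0, 73.8]
grip_width: 0.0621
```

View pics/w4.png

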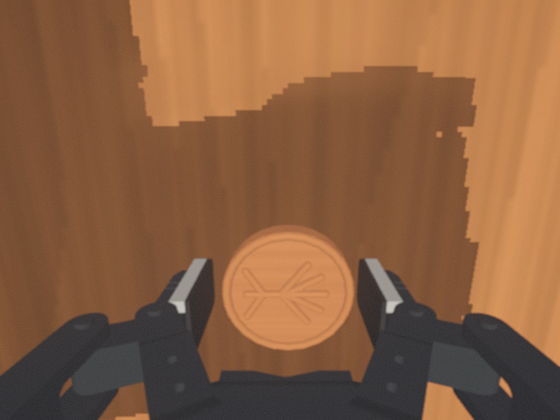

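I pressed the bench with 74 N, below the limit but too hard. The tips therefore reach 168 mm at this opening. I'm backing off to a TCP height of about 0.171 before gripping.

```bash

python3 -m inch '[[-0.45,[-0.15,0,0],0],[-0.45,[-0.14,0,0],0],[-0.45,[0,0,0],0],[-0.2,[0,0,0],0],[0,[0,0,0],0],[0,[0,0,0],0],[0,[0,0,0],0],[0,[0,0,0],0]]' 40
python3 -m inch '[[0,[0,0,0],0],[0,[0,0,0],0],[0,[0,0,0],0],[0,[-0.1,0,0],0],[0,[-0.3,0,0],0],[0,[-0.3,0,0],0],[0,[-0.3,0,0],0],[0,[0,0,0],0]]'
python3 - <<'E'
from h import *
p=optics.camera_params("wrist");im=optics.get_image("wrist");cv2.imwrite("pics/w5.png",im[:,:,::-1])
E
```

```text
time_s: 8.5
position: [0.4523, 0.2001, 0.1717]
tool_rot: [[0.0, -0.001, 1.0], [-0.0, 1.0, 0.001], [-1.0, -0.0, 0.0]]
ft_force: [-3.5, -1.3, 13.5]
grip_width: 0.0519
time_s: 9.17
position: [0.4525, 0.2001, 0.2031]
tool_rot: [[0.003, -0.001, 1.0], [0.001, 1.0, 0.001], [-1.0, 0.001, 0.003]]
ft_force: [0.1, 0.2, -1.2]
grip_width: 0.0521
```

View pics/w5.png

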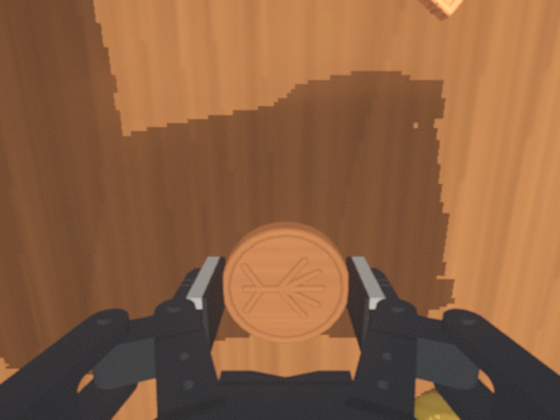

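```bash

python3 -m inch '[[0,[-0.5,0,0],0],[0,[-0.5,0,0.4],0],[0,[-0.5,0.1,0.7],0],[0,[-0.4,0.1,0.7],0],[0,[-0.3,0.1,0.7],0],[0,[0,0.1,0.7],0],[0,[0,0.1,0.7],0],[0,[0,0.1,0.7],0]]'
python3 -m inch '[[0,[0,0.1,0.7],0],[0,[0,0.1,0.6],0],[0,[0,0.1,0.5],0],[0,[0,0.1,0.4],0],[0,[0,0.1,0.3],0],[0,[0,0,0.2],0],[0,[0,0,0.1],0],[0,[0,0,0],0]]'
python3 - <<'E'
from h import *
go(.656,.231,.222,0)
p=optics.camera_params("wrist");im=optics.get_image("wrist");cv2.imwrite("pics/w6.png",im[:,:,::-1])
print(proj(p,[.656,.231,.05]))
E
```

```text
time_s: 9.88
position: [0.5909, 0.2183, 0.267]
tool_rot: [[-0.001, -0.001, 1.0], [-0.0, 1.0, 0.001], [-1.0, -0.0, -0.001]]
ft_force: [0.1, -0.4, -1.7]
grip_width: 0.0519
time_s: 10.55
position: [0.6743, 0.2331, 0.2668]
tool_rot: [[-0.001, -0.001, 1.0], [-0.0, 1.0, 0.001], [-1.0, -0.0, -0.001]]
ft_force: [0.2, -1.7, -0.9]
grip_width: 0.052
t 10.55 pos [0.6743 0.2331 0.2668] psi 0.06 w 0.052 F [ 0.2 -1.7 -0.9]
turn units 0.012 | shift units w/ current axes [ 1.492 -0.069 -0.609]
   shift units w/ final axes [ 1.492 -0.07  -0.61 ]
(np.float64(255.6656382446398), np.float64(242.40340268677397))
```

View pics/w6.png

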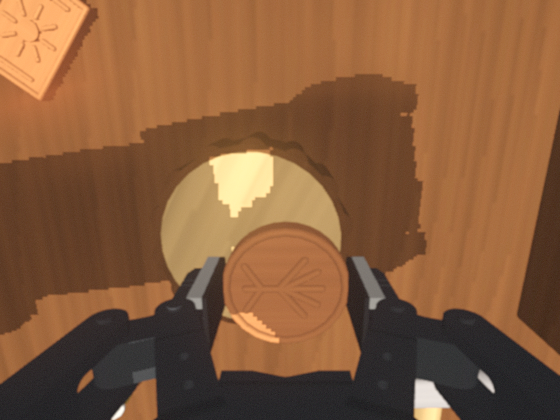

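```bash

python3 -m inch '[[0,[0,-0.07,-0.3],0],[0,[0.2,0,-0.3],0],[0,[0.3,0,0],0],[0,[0.3,0,0],0],[0,[0.3,0,0],0],[0,[0.2,0,0],0],[0,[0.1,0,0],0],[0,[0,0,0],0]]'
python3 -c "
from h import *
go(.656,.231,.222,0)"
```

```text
time_s: 11.27
position: [0.6562, 0.2311, 0.2241]
tool_rot: [[-0.002, -0.001, 1.0], [-0.0, 1.0, 0.001], [-1.0, -0.0, -0.002]]
ft_force: [-0.2, 0.3, -1.3]
grip_width: 0.0522
t 11.27 pos [0.6562 0.2311 0.2241] psi 0.07 w 0.0522 F [-0.2  0.3 -1.3]
turn units 0.013 | shift units w/ current axes [ 0.07  -0.005 -0.007]
   shift units w/ final axes [ 0.07  -0.005 -0.007]
```

```bash

python3 -m inch '[[0,[0.03,0,0],0],[0,[0.02,0,0],0],[0,[0,0,0],0],[0,[0,0,0],0],[0,[0,0,0],0],[0,[0,0,0],0],[0,[0,0,0],0],[0,[0,0,0],0]]'
python3 -m inch '[[0,[0.02,0,0],0],[0,[0,0,0],0],[0,[0,0,0],0],[0,[0,0,0],0],[0,[0,0,0],0],[0,[0,0,0],0],[0,[0,0,0],0],[0,[0,0,0],0]]'

```

```text
time_s: 11.93
position: [0.6561, 0.2312, 0.2239]
tool_rot: [[0.0, -0.001, 1.0], [-0.0, 1.0, 0.001], [-1.0, -0.0, 0.0]]
ft_force: [0.0, -0.2, -1.5]
grip_width: 0.0517
time_s: 12.6
position: [0.6561, 0.2312, 0.2232]
tool_rot: [[0.0, -0.001, 1.0], [-0.0, 1.0, 0.001], [-1.0, -0.0, 0.0]]
ft_force: [0.4, 0.3, -1.4]
grip_width: 0.0521
```

```bash

python3 -m inch '[[0,[0.03,0,0],0],[0,[0,0,0],0],[0,[0,0,0],0],[0,[0,0,0],0],[0,[0,0,0],0],[0,[0,0,0],0],[0,[0,0,0],0],[0,[0,0,0],0]]'
python3 -m inch '[[0,[0.02,0,0],0],[0,[0,0,0],0],[0,[0,0,0],0],[0,[0,0,0],0],[0,[0,0,0],0],[0,[0,0,0],0],[0,[0,0,0],0],[0,[0,0,0],0]]'

```

```text
time_s: 13.27
position: [0.6561, 0.2312, 0.2223]
tool_rot: [[-0.0, -0.001, 1.0], [0.0, 1.0, 0.001], [-1.0, 0.0, -0.0]]
ft_force: [1.0, 1.0, -0.7]
grip_width: 0.0518
time_s: 13.93
position: [0.6561, 0.2312, 0.2219]
tool_rot: [[0.0, -0.001, 1.0], [0.0, 1.0, 0.001], [-1.0, 0.0, 0.0]]
ft_force: [-0.3, -0.4, 1.0]
grip_width: 0.0516
```

```bash

python3 -m inch '[[-0.35,[0,0,0],0],[-0.45,[0,0,0],0],[-0.55,[0,0,0],0],[-0.55,[0,0,0],0],[-0.55,[0,0,0],0],[-0.6,[-0.2,0,0],0],[-0.6,[-0.6,0,0],0],[-0.6,[-0.9,0,0],0]]'
python3 -m inch '[[-0.6,[-1,0,0],0],[-0.6,[-0.5,0,0],0],[-0.6,[0,0,0],0],[-0.6,[0,0,0],0],[-0.6,[0,0,0],0],[-0.6,[0,0,0],0],[-0.6,[0,0,0],0],[-0.6,[0,0,0],0]]'
python3 - <<'E'
from h import *
go(.523,.348,.3,-36.9)
p=optics.camera_params("wrist");im=optics.get_image("wrist");cv2.imwrite("pics/w7.png",im[:,:,::-1])
p=optics.camera_params("side");im=optics.get_image("side");c=blob(im,(0,130,140),(20,255,255),(160,225,220,270))
cv2.imwrite("pics/s7.png",im[:,:,::-1]);print(meas(p,c,.06))
E
```

```text
time_s: 14.6
position: [0.6559, 0.2311, 0.2713]
tool_rot: [[-0.005, -0.001, 1.0], [-0.001, 1.0, 0.001], [-1.0, -0.001, -0.005]]
ft_force: [0.8, -0.6, -1.0]
grip_width: 0.0686
time_s: 15.27
position: [0.6562, 0.2312, 0.3168]
tool_rot: [[-0.002, -0.001, 1.0], [-0.0, 1.0, 0.001], [-1.0, -0.0, -0.002]]
ft_force: [-0.3, 0.5, -0.0]
grip_width: 0.0683
t 15.27 pos [0.6562 0.2312 0.3168] psi 0.07 w 0.0683 F [-0.3  0.5 -0. ]
turn units 7.394 | shift units w/ current axes [ 0.565  3.899 -4.433]
   shift units w/ final axes [ 0.56   0.449 -5.887]
((635.1, 271.3), (39.2, 25.2), 24.5, (634.2, 271.2))
```

View pics/w7.png

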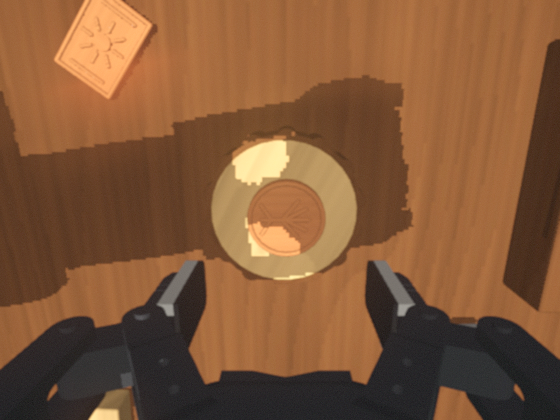

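View pics/s7.png

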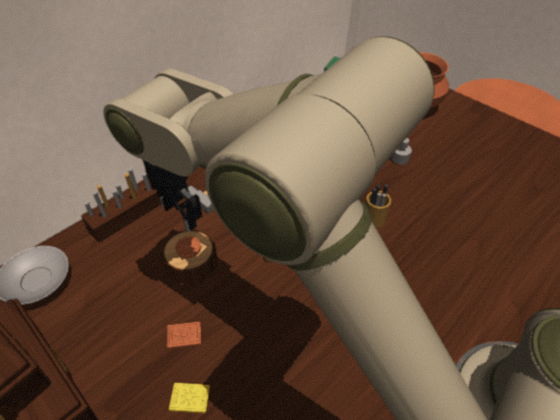

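The medallion is flat on the log at (287,218), and the log top is centred at (284,210). I'll check the offset.

```bash
python3 - <<'E'
from h import *
p=optics.camera_params("wrist")
print(ray(p,284,210,.05),ray(p,287,218,.06))
E
```

```text
[0.65368267 0.23363573 0.05      ] [0.65575996 0.23090265 0.06      ]
```

```bash

python3 -m inch '[[-0.6,[0,0,0],1],[-0.6,[0,0,0],1],[-0.6,[0,0,0],1],[-0.6,[0,0,0],1],[-0.6,[0,0,0],1],[-0.6,[0,0,0],1],[-0.6,[0,0,0],1],[-0.6,[0,0,0],0.4]]' >/dev/null
python3 -m inch '[[-0.6,[0.05,0.1,-0.8],0],[-0.6,[0.1,0.1,-0.9],0],[-0.6,[0.1,0.1,-0.9],0],[-0.6,[0.1,0.1,-0.9],0],[-0.6,[0.1,0.05,-0.9],0],[-0.6,[0.1,0,-0.9],0],[-0.6,[0,0,-0.6],0],[-0.6,[0,0,0],0]]'
python3 - <<'E'
from h import *
go(.523,.348,.3,-36.9)
p=optics.camera_params("wrist");im=optics.get_image("wrist");cv2.imwrite("pics/w8.png",im[:,:,::-1])
print(proj(p,[.523,.348,.01]))
E
```

```text
time_s: 16.7
position: [0.5203, 0.3503, 0.3014]
tool_rot: [[-0.001, 0.598, 0.801], [0.0, 0.801, -0.598], [-1.0, -0.001, -0.001]]
ft_force: [-0.5, 0.6, 0.3]
grip_width: 0.0684
t 16.7 pos [0.5203 0.3503 0.3014] psi -36.74 w 0.0684 F [-0.5  0.6  0.3]
turn units 0.031 | shift units w/ current axes [ 0.046 -0.009  0.119]
   shift units w/ final axes [ 0.046 -0.008  0.119]
(np.float64(292.16568579937314), np.float64(203.25268312101386))
```

View pics/w8.png

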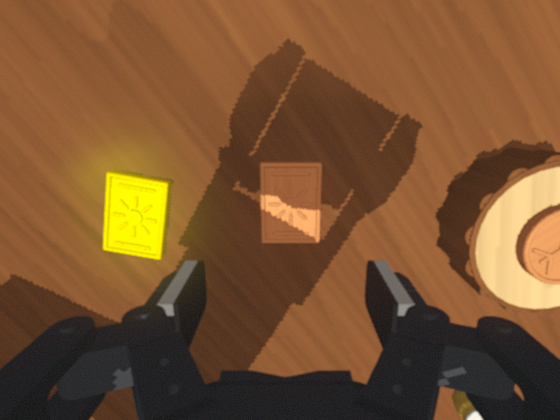

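```bash

python3 -m inch '[[-0.4,[0.6,0,0.1],0],[-0.4,[0.7,0,0],0],[-0.4,[0.8,0,0],0],[-0.4,[0.8,0,0],0],[-0.4,[0.6,0,0],0],[-0.4,[0.4,0,0],0],[-0.4,[0.2,0,0],0],[-0.4,[0,0,0],0]]'
python3 - <<'E'
from h import *
go(.523,.348,.172,-36.9)
p=optics.camera_params("wrist");im=optics.get_image("wrist");cv2.imwrite("pics/w9.png",im[:,:,::-1])
E
```

```text
time_s: 17.42
position: [0.5257, 0.346, 0.1773]
tool_rot: [[-0.001, 0.601, 0.799], [-0.001, 0.799, -0.601], [-1.0, -0.001, -0.001]]
ft_force: [0.2, -0.4, 0.6]
grip_width: 0.0597
t 17.42 pos [0.5257 0.346  0.1773] psi -36.97 w 0.0597 F [ 0.2 -0.4  0.6]
turn units -0.015 | shift units w/ current axes [ 0.178 -0.001 -0.111]
   shift units w/ final axes [ 0.178 -0.001 -0.111]
```

View pics/w9.png

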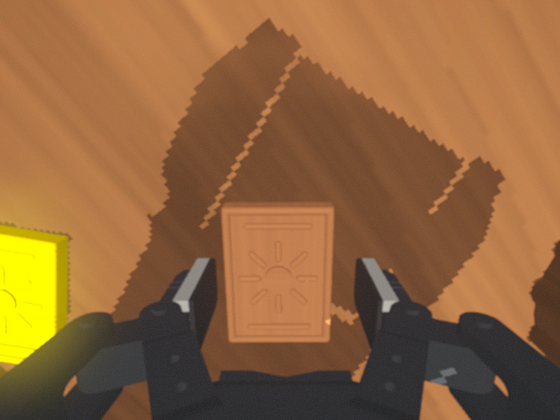

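```bash

python3 -m inch '[[-0.4,[0.06,0,-0.08],0],[-0.4,[0.07,0,0],0],[-0.4,[0,0,0],0],[-0.1,[0,0,0],0],[0.1,[0,0,0],0],[0.1,[0,0,0],0],[0.1,[0,0,0],0],[0.1,[0,0,0],0]]'
python3 -m inch '[[0.1,[0,0,0],0],[0.1,[0,0,0],0],[0.1,[0,0,0],0],[0.1,[-0.1,0,0],0],[0.1,[-0.3,0,0],0],[0.1,[-0.3,0,0],0],[0.1,[-0.3,0,0],0],[0.1,[0,0,0],0]]'
python3 - <<'E'
from h import *
p=optics.camera_params("wrist");im=optics.get_image("wrist");cv2.imwrite("pics/w10.png",im[:,:,::-1])
E
```

```text
time_s: 18.13
position: [0.5232, 0.3481, 0.1751]
tool_rot: [[0.001, 0.601, 0.799], [0.001, 0.799, -0.601], [-1.0, 0.001, 0.0]]
ft_force: [-1.5, -0.1, 5.8]
grip_width: 0.0446
time_s: 18.8
position: [0.5236, 0.3482, 0.2068]
tool_rot: [[0.004, 0.601, 0.799], [0.002, 0.799, -0.601], [-1.0, 0.003, 0.002]]
ft_force: [-0.2, 0.6, -0.9]
grip_width: 0.0447
```

View pics/w10.png

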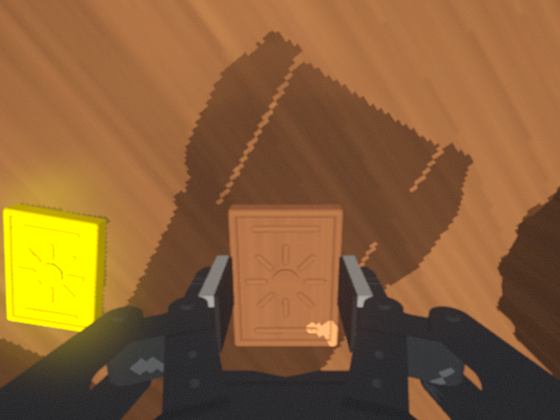

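```bash

python3 -m inch '[[0.1,[-0.5,0,0],-0.5],[0.1,[-0.6,0,0],-1],[0.1,[-0.6,0,0],-1],[0.1,[-0.6,0,0],-1],[0.1,[-0.6,0,0],-1],[0.1,[-0.5,0,0],-1],[0.1,[-0.1,0,0],-1],[0.1,[0,0,0],-0.5]]'
python3 -c "
from h import *
go(.636,-.1975,.31,-1.7)"
```

```text
time_s: 19.52
position: [0.5232, 0.348, 0.3106]
tool_rot: [[0.002, 0.029, 1.0], [0.001, 1.0, -0.029], [-1.0, 0.001, 0.002]]
ft_force: [0.2, -0.8, -1.7]
grip_width: 0.0447
t 19.52 pos [0.5232 0.348  0.3106] psi -1.67 w 0.0447 F [ 0.2 -0.8 -1.7]
turn units 0.006 | shift units w/ current axes [ 1.2000e-02 -1.8065e+01  4.2890e+00]
   shift units w/ final axes [  0.019 -18.063   4.298]
```

```bash

python3 -m inch '[[0.1,[0,-0.5,0.1],0],[0.1,[0,-0.8,0.2],0],[0.1,[0,-0.9,0.2],0],[0.1,[0,-0.9,0.2],0],[0.1,[0,-0.9,0.2],0],[0.1,[0,-0.9,0.2],0],[0.1,[0,-0.9,0.2],0],[0.1,[0,-0.9,0.2],0]]' >/dev/null
python3 -m inch '[[0.1,[0,-0.9,0.2],0],[0.1,[0,-0.9,0.2],0],[0.1,[0,-0.9,0.2],0],[0.1,[0,-0.9,0.2],0],[0.1,[0,-0.9,0.2],0],[0.1,[0,-0.9,0.2],0],[0.1,[0,-0.9,0.2],0],[0.1,[0,-0.9,0.2],0]]'>/dev/null
python3 -m inch '[[0.1,[0,-0.9,0.2],0],[0.1,[0,-0.9,0.2],0],[0.1,[0,-0.9,0.2],0],[0.1,[0,-0.9,0.2],0],[0.1,[0,-0.9,0.2],0],[0.1,[0,-0.9,0.2],0],[0.1,[0,-0.5,0.1],0],[0.1,[0,0,0],0]]'
python3 - <<'E'
from h import *
go(.636,-.1975,.215,-1.7)
p=optics.camera_params("wrist");im=optics.get_image("wrist");cv2.imwrite("pics/w11.png",im[:,:,::-1])
print(proj(p,[.636,-.1975,.04]))
E
```

```text
time_s: 21.52
position: [0.6345, -0.254, 0.3082]
tool_rot: [[-0.001, 0.038, 0.999], [-0.0, 0.999, -0.038], [-1.0, -0.0, -0.001]]
ft_force: [-0.3, 0.0, -2.5]
grip_width: 0.0443
t 21.52 pos [ 0.6345 -0.254   0.3082] psi -2.2 w 0.0443 F [-0.3  0.  -2.5]
turn units -0.099 | shift units w/ current axes [ 3.106  1.887 -0.02 ]
   shift units w/ final axes [ 3.107  1.885 -0.007]
(np.float64(286.68234630795087), np.float64(130.90281155900874))
```

View pics/w11.png

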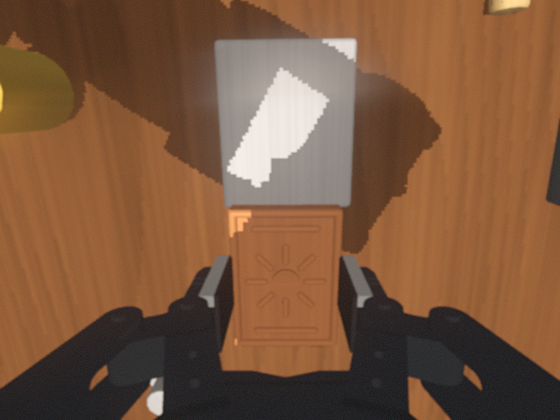

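The held plaque is square in the fingers, rows 207 to 346. The block top has corners near (217,43), (355,39), (351,205) and (226,206).

```bash
python3 - <<'E'
from h import *
p=optics.camera_params("wrist")
P=np.array([ray(p,u,v,.04)[:2] for u,v in((217,43),(355,39),(351,205),(226,206))]);print((P*1e3).round(1),P.mean(0))
d=P[1]-P[2];print(np.degrees(np.arctan2(d[1],d[0])));d=P[0]-P[3];print(np.degrees(np.arctan2(d[1],d[0])))
zt=.3082-.175+.01
Q=np.array([ray(p,u,v,zt)[:2] for u,v in((229,207),(342,207),(336,346),(236,346))]);print((Q*1e3).round(1),Q.mean(0))
t=env.observe();print(t['tool_rot'].T@(np.r_[Q.mean(0),0]-t['position']))
im=cv2.imread("pics/w11.png");cv2.imwrite("pics/w11c.png",cv2.resize(im[20:220,190:390],(600,600)))
E
```

```text
[[ 594.5 -140.4]
 [ 680.1 -141.3]
 [ 679.2 -247.8]
 [ 591.3 -245.3]] [ 0.63627613 -0.19371961]
89.54467155962284
88.25132231550909
[[ 611.8 -217.8]
 [ 656.7 -219.5]
 [ 654.6 -284.2]
 [ 609.7 -282.6]] [ 0.63319826 -0.2510465 ]
[ 0.30831379  0.00084677 -0.00099239]
```

View pics/w11c.png

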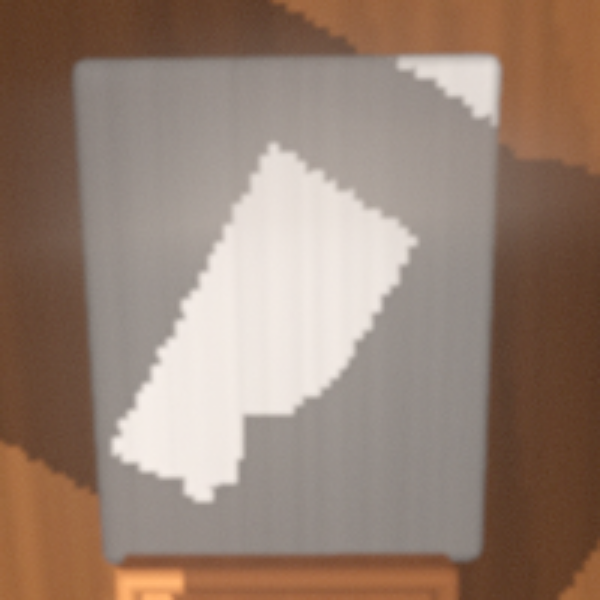

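```bash

python3 -m inch '[[0.1,[0,0.4,0],-0.1],[0.1,[0,0.6,0],0],[0.1,[0.2,0.6,0],0],[0.1,[0.5,0.28,0],0],[0.1,[0.6,0,0],0],[0.1,[0.6,0,0],0],[0.1,[0.6,0,0],0],[0.1,[0.3,0,0],0]]'
python3 -m inch '[[0.1,[0.1,0,0],0],[0.1,[0.05,0,0],0],[0.1,[0,0,0],0],[0.1,[0,0,0],0],[0.1,[0,0,0],0],[0.1,[0,0,0],0],[0.1,[0,0,0],0],[0.1,[0,0,0],0]]'
python3 -c "
from h import *
go(.636,-.1975,.215,-1.7)"
```

```text
time_s: 22.23
position: [0.6363, -0.1906, 0.2235]
tool_rot: [[-0.003, 0.022, 1.0], [0.002, 1.0, -0.022], [-1.0, 0.002, -0.003]]
ft_force: [0.4, 0.9, -1.4]
grip_width: 0.0445
time_s: 22.9
position: [0.6367, -0.1938, 0.2211]
tool_rot: [[0.0, 0.025, 1.0], [-0.0, 1.0, -0.025], [-1.0, -0.0, 0.0]]
ft_force: [-0.2, 0.4, -1.0]
grip_width: 0.0447
t 22.9 pos [ 0.6367 -0.1938  0.2211] psi -1.43 w 0.0447 F [-0.2  0.4 -1. ]
turn units 0.053 | shift units w/ current axes [ 0.202 -0.123 -0.019]
   shift units w/ final axes [ 0.202 -0.123 -0.018]
```

```bash

python3 -m inch '[[0.1,[0,-0.12,0],0],[0.1,[0.1,0,0],0],[0.1,[0.05,0,0],0],[0.1,[0,0,0],0],[0.1,[0,0,0],0],[0.1,[0,0,0],0],[0.1,[0,0,0],0],[0.1,[0,0,0],0]]'
python3 -m inch '[[0.1,[0.03,0,0],0],[0.1,[0,0,0],0],[0.1,[0,0,0],0],[0.1,[0,0,0],0],[0.1,[0,0,0],0],[0.1,[0,0,0],0],[0.1,[0,0,0],0],[0.1,[0,0,0],0]]'

```

```text
time_s: 23.57
position: [0.6366, -0.1973, 0.2164]
tool_rot: [[0.0, 0.025, 1.0], [-0.0, 1.0, -0.025], [-1.0, -0.0, 0.0]]
ft_force: [-0.1, -0.2, -1.7]
grip_width: 0.0449
time_s: 24.23
position: [0.6366, -0.1974, 0.2155]
tool_rot: [[0.0, 0.025, 1.0], [-0.0, 1.0, -0.025], [-1.0, -0.0, 0.0]]
ft_force: [0.1, -0.4, -1.5]
grip_width: 0.0445
```

```bash

python3 -m inch '[[0.1,[0.03,0,0],0],[0.1,[0,0,0],0],[0.1,[0,0,0],0],[0.1,[0,0,0],0],[0.1,[0,0,0],0],[0.1,[0,0,0],0],[0.1,[0,0,0],0],[0.1,[0,0,0],0]]'
python3 -m inch '[[0.1,[0.02,0,0],0],[0.1,[0,0,0],0],[0.1,[0,0,0],0],[0.1,[0,0,0],0],[0.1,[0,0,0],0],[0.1,[0,0,0],0],[0.1,[0,0,0],0],[0.1,[0,0,0],0]]'

```

```text
time_s: 24.9
position: [0.6366, -0.1974, 0.2151]
tool_rot: [[0.001, 0.025, 1.0], [-0.0, 1.0, -0.025], [-1.0, -0.0, 0.001]]
ft_force: [-3.0, 0.4, 5.7]
grip_width: 0.0444
time_s: 25.57
position: [0.6365, -0.1973, 0.2151]
tool_rot: [[0.001, 0.025, 1.0], [-0.001, 1.0, -0.025], [-1.0, -0.001, 0.001]]
ft_force: [-3.5, 2.3, 9.9]
grip_width: 0.0442
```

```bash

python3 -m inch '[[0.1,[-0.02,0,0],0],[-0.1,[0,0,0],0],[-0.25,[0,0,0],0],[-0.4,[0,0,0],0],[-0.4,[0,0,0],0],[-0.4,[-0.2,0,0],0],[-0.4,[-0.6,0,0],0],[-0.4,[-0.9,0,0],0]]'
python3 -m inch '[[-0.6,[-1,0,0],0],[-0.6,[-0.5,0,0],0],[-0.6,[0,0,0],0],[-0.6,[0,0,0],0],[-0.6,[0,0,0],0],[-0.6,[0,0,0],0],[-0.6,[0,0,0],0],[-0.6,[0,0,0],0]]'
python3 - <<'E'
from h import *
go(.629,.010,.3,0)
p=optics.camera_params("wrist");im=optics.get_image("wrist");cv2.imwrite("pics/w12.png",im[:,:,::-1])
E
```

```text
time_s: 26.23
position: [0.6363, -0.1973, 0.2642]
tool_rot: [[-0.004, 0.025, 1.0], [0.002, 1.0, -0.025], [-1.0, 0.002, -0.004]]
ft_force: [0.7, -0.2, 0.0]
grip_width: 0.0601
time_s: 26.9
position: [0.6366, -0.1974, 0.3096]
tool_rot: [[-0.001, 0.025, 1.0], [0.001, 1.0, -0.025], [-1.0, 0.001, -0.001]]
ft_force: [0.4, -0.2, 0.3]
grip_width: 0.0684
t 26.9 pos [ 0.6366 -0.1974  0.3096] psi -1.43 w 0.0684 F [ 0.4 -0.2  0.3]
turn units -0.286 | shift units w/ current axes [ 0.326  6.905 -0.425]
   shift units w/ final axes [ 0.321  6.914 -0.253]
```

View pics/w12.png

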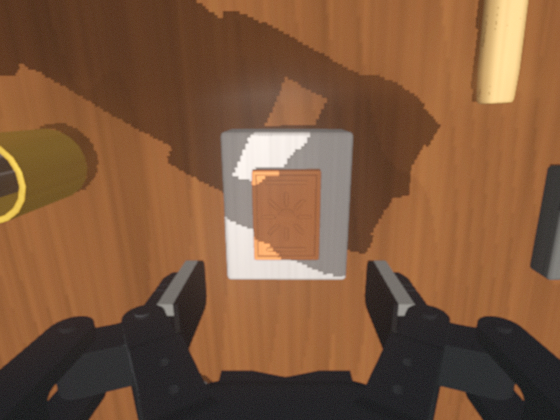

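```bash
python3 - <<'E'
from h import *
p=optics.camera_params("wrist")
print(ray(p,288,205,.04),ray(p,286.5,214.5,.05))
for uv in((253,170),(320,170),(320,260),(254,260)):print(ray(p,*uv,.05)[:2].round(4))
E
python3 -m inch '[[-0.6,[0,0.6,0],-0.3],[-0.6,[0,0.9,0],0],[-0.6,[0,0.9,0],0],[-0.6,[0.1,0.9,0],0],[-0.6,[0.1,0.9,-0.1],0],[-0.6,[0.1,0.9,-0.1],0],[-0.6,[0,0.9,-0.05],0],[-0.6,[0,0.9,0],0]]'
python3 -m inch '[[-0.6,[0,0,0],0],[-0.6,[0,0,0],0],[-0.6,[0,0,0],0],[-0.6,[0,0,0],0],[-0.6,[0,0,0],0],[-0.6,[0,0,0],0],[-0.6,[0,0,0],0],[-0.6,[0,0,0],0]]'
python3 - <<'E'
from h import *
go(.629,.010,.3,0)
p=optics.camera_params("wrist");im=optics.get_image("wrist");cv2.imwrite("pics/w13.png",im[:,:,::-1])
print(proj(p,[.629,.010,.026]))
E
```

```text
[ 0.63701739 -0.19188913  0.04      ] [ 0.63583881 -0.19584704  0.05      ]
[ 0.6145 -0.1647]
[ 0.6586 -0.1657]
[ 0.6588 -0.2302]
[ 0.612 -0.229]
time_s: 27.62
position: [0.6286, 0.0118, 0.3013]
tool_rot: [[-0.001, -0.003, 1.0], [0.0, 1.0, 0.003], [-1.0, 0.0, -0.001]]
ft_force: [0.4, -0.2, -0.1]
grip_width: 0.0684
time_s: 28.28
position: [0.6293, 0.0092, 0.3015]
tool_rot: [[0.0, -0.001, 1.0], [0.0, 1.0, 0.001], [-1.0, 0.0, 0.0]]
ft_force: [0.1, 0.9, -0.1]
grip_width: 0.0684
t 28.28 pos [0.6293 0.0092 0.3015] psi 0.04 w 0.0684 F [ 0.1  0.9 -0.1]
turn units 0.008 | shift units w/ current axes [ 0.05   0.026 -0.01 ]
   shift units w/ final axes [ 0.05   0.026 -0.01 ]
(np.float64(286.7372951410532), np.float64(209.07328732132822))
```

View pics/w13.png

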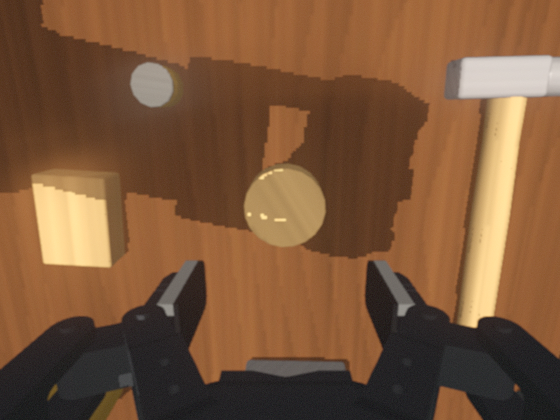

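```bash
python3 - <<'E'
from h import *
p=optics.camera_params("wrist");print(ray(p,285,205,.026))
E
python3 -m inch '[[-0.7,[0.3,0.1,0],0],[-0.7,[0.6,0,0],0],[-0.7,[0.7,0,0],0],[-0.7,[0.8,0,0],0],[-0.7,[0.7,0,0],0],[-0.7,[0.4,0,0],0],[-0.7,[0.2,0,0],0],[-0.7,[0,0,0],0]]'
python3 -m inch '[[-0.7,[0.2,0,0],0],[-0.7,[0.1,0,0],0],[-0.7,[0,0,0],0],[-0.7,[0,0,0],0],[-0.7,[0,0,0],0],[-0.7,[0,0,0],0],[-0.7,[0,0,0],0],[-0.7,[0,0,0],0]]'
python3 - <<'E'
from h import *
go(.629,.012,.178,0)
p=optics.camera_params("wrist");im=optics.get_image("wrist");cv2.imwrite("pics/w14.png",im[:,:,::-1])
E
```

```text
[0.62773156 0.01317719 0.026     ]
time_s: 29.0
position: [0.6292, 0.0128, 0.1893]
tool_rot: [[-0.002, -0.001, 1.0], [0.0, 1.0, 0.001], [-1.0, 0.0, -0.002]]
ft_force: [-0.5, -0.1, -0.1]
grip_width: 0.0724
time_s: 29.67
position: [0.6293, 0.0126, 0.1817]
tool_rot: [[0.0, -0.001, 1.0], [-0.0, 1.0, 0.001], [-1.0, -0.0, 0.0]]
ft_force: [-1.0, 0.0, -0.7]
grip_width: 0.0726
t 29.67 pos [0.6293 0.0126 0.1817] psi 0.07 w 0.0726 F [-1.   0.  -0.7]
turn units 0.015 | shift units w/ current axes [ 0.124 -0.021 -0.01 ]
   shift units w/ final axes [ 0.124 -0.021 -0.01 ]
```

View pics/w14.png

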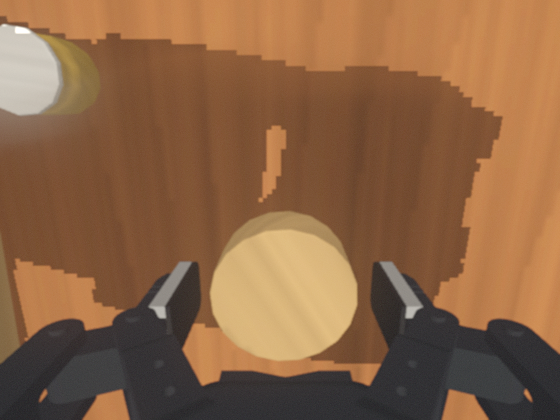

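```bash

python3 -m inch '[[-0.7,[0.1,0,0],0],[-0.7,[0,0,0],0],[-0.4,[0,0,0],0],[-0.2,[0,0,0],0],[-0.2,[0,0,0],0],[-0.2,[0,0,0],0],[-0.2,[0,0,0],0],[-0.2,[0,0,0],0]]' 40
python3 -m inch '[[-0.2,[0,0,0],0],[-0.2,[0,0,0],0],[-0.2,[-0.1,0,0],0],[-0.2,[-0.5,0,0],0],[-0.2,[-0.8,0,0],0],[-0.2,[-0.8,0,0],0],[-0.2,[-0.8,0,0],0],[-0.2,[-0.8,0,0],0]]'
python3 -m inch '[[-0.2,[-0.2,0,0],0],[-0.2,[0,0,0],0],[-0.2,[0,0,0],0],[-0.2,[0,0,0],0],[-0.2,[0,0,0],0],[-0.2,[0,0,0],0],[-0.2,[0,0,0],0],[-0.2,[0,0,0],0]]'
python3 - <<'E'
from h import *
go(.656,.231,.3,0)
p=optics.camera_params("wrist");im=optics.get_image("wrist");cv2.imwrite("pics/w15.png",im[:,:,::-1])
E
```

```text
time_s: 30.38
position: [0.6294, 0.0126, 0.1787]
tool_rot: [[0.0, -0.001, 1.0], [-0.0, 1.0, 0.001], [-1.0, -0.0, 0.0]]
ft_force: [-0.3, -0.1, 2.6]
grip_width: 0.0584
time_s: 31.05
position: [0.629, 0.0127, 0.2934]
tool_rot: [[-0.001, -0.001, 1.0], [0.0, 1.0, 0.001], [-1.0, 0.0, -0.001]]
ft_force: [0.5, 0.0, -0.5]
grip_width: 0.0585
time_s: 31.72
position: [0.6293, 0.0126, 0.2981]
tool_rot: [[-0.001, -0.001, 1.0], [0.0, 1.0, 0.001], [-1.0, 0.0, -0.001]]
ft_force: [0.2, 0.5, 0.4]
grip_width: 0.0586
t 31.72 pos [0.6293 0.0126 0.2981] psi 0.07 w 0.0586 F [0.2 0.5 0.4]
turn units 0.015 | shift units w/ current axes [-0.064  7.278  0.899]
   shift units w/ final axes [-0.064  7.279  0.89 ]
```

View pics/w15.png

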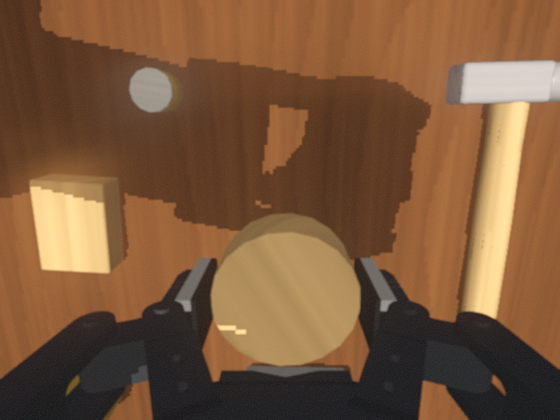

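```bash
python3 - <<'E'
from h import *
p=optics.camera_params("wrist");s=env.observe();z=s['position'][2]-.1787+.026
for uv in((286.5,293),(213,293),(360,293),(286.5,364)):print(s['tool_rot'].T@(ray(p,*uv,z)-s['position']))
E
```

```text
[ 0.15270058  0.00216934 -0.00086349]
[ 0.15271497  0.00215574 -0.02940666]
[0.15268619 0.00218294 0.02767204]
[ 0.15269867 -0.03072482 -0.00082594]
```

```bash

python3 -m inch '[[-0.2,[0,0.5,0],0],[-0.2,[0,0.8,0.1],0],[-0.2,[0,0.9,0.1],0],[-0.2,[0,0.9,0.1],0],[-0.2,[0,0.9,0.1],0],[-0.2,[0,0.9,0.2],0],[-0.2,[0,0.9,0.2],0],[-0.2,[0,0.7,0.1],0]]'>/dev/null
python3 -m inch '[[-0.2,[0,0.5,0],0],[-0.2,[0,0.28,0],0],[-0.2,[0,0,0],0],[-0.2,[0,0,0],0],[-0.2,[0,0,0],0],[-0.2,[0,0,0],0],[-0.2,[0,0,0],0],[-0.2,[0,0,0],0]]'
python3 - <<'E'
from h import *
go(.656,.231,.2405,0)
p=optics.camera_params("wrist");im=optics.get_image("wrist");cv2.imwrite("pics/w16.png",im[:,:,::-1])
E
```

```text
time_s: 33.1
position: [0.6561, 0.2303, 0.2987]
tool_rot: [[0.0, -0.0, 1.0], [-0.0, 1.0, 0.0], [-1.0, -0.0, 0.0]]
ft_force: [0.2, -0.2, -0.8]
grip_width: 0.0586
t 33.1 pos [0.6561 0.2303 0.2987] psi 0.02 w 0.0586 F [ 0.2 -0.2 -0.8]
turn units 0.004 | shift units w/ current axes [ 1.938  0.022 -0.004]
   shift units w/ final axes [ 1.938  0.022 -0.004]
```

View pics/w16.png

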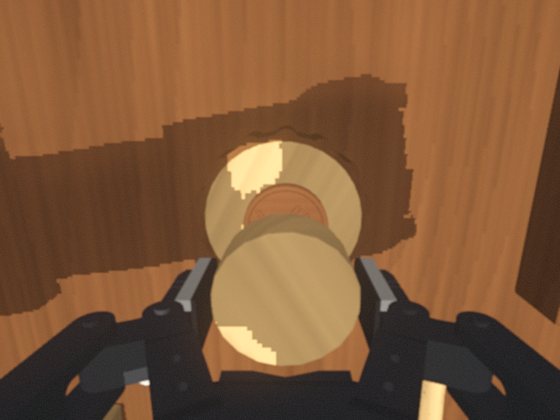

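Everything lines up, so I'm lowering.

```bash

python3 -m inch '[[-0.2,[0.2,0.02,0],0],[-0.2,[0.4,0,0],0],[-0.2,[0.5,0,0],0],[-0.2,[0.4,0,0],0],[-0.2,[0.3,0,0],0],[-0.2,[0.1,0,0],0],[-0.2,[0,0,0],0],[-0.2,[0,0,0],0]]'
python3 -m inch '[[-0.2,[0.03,0,0],0],[-0.2,[0,0,0],0],[-0.2,[0,0,0],0],[-0.2,[0,0,0],0],[-0.2,[0,0,0],0],[-0.2,[0,0,0],0],[-0.2,[0,0,0],0],[-0.2,[0,0,0],0]]'

```

```text
time_s: 33.82
position: [0.6562, 0.2317, 0.2419]
tool_rot: [[0.001, -0.001, 1.0], [0.0, 1.0, 0.001], [-1.0, 0.0, 0.001]]
ft_force: [0.0, -0.2, -0.2]
grip_width: 0.0584
time_s: 34.48
position: [0.656, 0.2317, 0.2407]
tool_rot: [[0.0, -0.001, 1.0], [0.0, 1.0, 0.001], [-1.0, 0.0, 0.0]]
ft_force: [-0.1, 0.4, -0.5]
grip_width: 0.0587
```

```bash

python3 -m inch '[[-0.2,[0.03,0,0],0],[-0.2,[0,0,0],0],[-0.2,[0,0,0],0],[-0.2,[0,0,0],0],[-0.2,[0,0,0],0],[-0.2,[0,0,0],0],[-0.2,[0,0,0],0],[-0.2,[0,0,0],0]]'
python3 -m inch '[[-0.2,[0.03,0,0],0],[-0.2,[0,0,0],0],[-0.2,[0,0,0],0],[-0.2,[0,0,0],0],[-0.2,[0,0,0],0],[-0.2,[0,0,0],0],[-0.2,[0,0,0],0],[-0.2,[0,0,0],0]]'

```

```text
time_s: 35.15
position: [0.656, 0.2317, 0.2397]
tool_rot: [[0.0, -0.001, 1.0], [-0.0, 1.0, 0.001], [-1.0, -0.0, 0.0]]
ft_force: [-0.1, 0.4, -0.5]
grip_width: 0.0585
time_s: 35.82
position: [0.656, 0.2317, 0.2388]
tool_rot: [[-0.0, -0.001, 1.0], [-0.0, 1.0, 0.001], [-1.0, -0.0, -0.0]]
ft_force: [0.5, 0.3, -0.3]
grip_width: 0.0586
```

```bash

python3 -m inch '[[-0.2,[0.02,0,0],0],[-0.2,[0,0,0],0],[-0.2,[0,0,0],0],[-0.2,[0,0,0],0],[-0.2,[0,0,0],0],[-0.2,[0,0,0],0],[-0.2,[0,0,0],0],[-0.2,[0,0,0],0]]'

```

```text
time_s: 36.48
position: [0.656, 0.2317, 0.2387]
tool_rot: [[0.0, -0.001, 1.0], [0.0, 1.0, 0.001], [-1.0, 0.0, 0.0]]
ft_force: [-1.2, -1.2, 5.5]
grip_width: 0.0586
```

Contact. Now I open and lift.

```bash

python3 -m inch '[[-0.2,[-0.01,0,0],0],[-0.4,[0,0,0],0],[-0.5,[0,0,0],0],[-0.7,[0,0,0],0],[-0.7,[0,0,0],0],[-0.7,[-0.2,0,0],0],[-0.7,[-0.6,0,0],0],[-0.7,[-0.9,0,0],0]]'
python3 -m inch '[[-0.7,[-1,0,0],0],[-0.7,[-0.5,0,0],0],[-0.7,[0,0,0],0],[-0.7,[0,0,0],0],[-0.7,[0,0,0],0],[-0.7,[0,0,0],0],[-0.7,[0,0,0],0],[-0.7,[0,0,0],0]]'
python3 - <<'E'
from h import *
go(.471,-.0005,.3,-2.7)
p=optics.camera_params("wrist");im=optics.get_image("wrist");cv2.imwrite("pics/w17.png",im[:,:,::-1])
print(proj(p,[.656,.231,.086]))
E
```

```text
time_s: 37.15
position: [0.6558, 0.2316, 0.288]
tool_rot: [[-0.005, -0.001, 1.0], [-0.001, 1.0, 0.001], [-1.0, -0.001, -0.005]]
ft_force: [0.4, -0.3, -0.2]
grip_width: 0.0728
time_s: 37.82
position: [0.656, 0.2317, 0.3336]
tool_rot: [[-0.002, -0.001, 1.0], [-0.0, 1.0, 0.001], [-1.0, -0.0, -0.002]]
ft_force: [0.0, -0.2, -0.1]
grip_width: 0.0723
t 37.82 pos [0.656  0.2317 0.3336] psi 0.07 w 0.0723 F [ 0.  -0.2 -0.1]
turn units 0.554 | shift units w/ current axes [ 1.132 -7.731 -6.176]
   shift units w/ final axes [ 1.12  -8.021 -5.797]
(np.float64(287.8547137227118), np.float64(222.93940521181773))
```

View pics/w17.png

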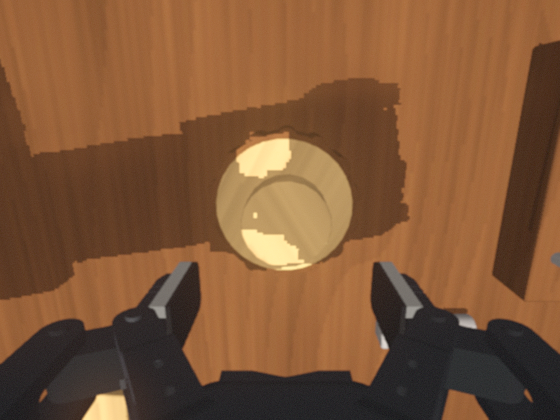

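```bash

python3 -m inch '[[-0.7,[0,-0.3,-0.3],0.6],[-0.7,[0,-0.5,-0.4],0],[-0.7,[0,-0.6,-0.5],0],[-0.7,[0.1,-0.7,-0.5],0],[-0.7,[0.1,-0.7,-0.5],0],[-0.7,[0.1,-0.7,-0.5],0],[-0.7,[0.1,-0.7,-0.5],0],[-0.7,[0.1,-0.7,-0.5],0]]'>/dev/null
python3 -m inch '[[-0.7,[0.1,-0.7,-0.5],0],[-0.7,[0.1,-0.7,-0.5],0],[-0.7,[0.1,-0.7,-0.5],0],[-0.7,[0.1,-0.6,-0.4],0],[-0.7,[0.1,-0.4,-0.2],0],[-0.7,[0,0,0],0],[-0.7,[0,0,0],0],[-0.7,[0,0,0],0]]'
python3 - <<'E'
from h import *
go(.471,-.0005,.3,-2.7)
p=optics.camera_params("wrist");im=optics.get_image("wrist");cv2.imwrite("pics/w18.png",im[:,:,::-1])
print(proj(p,[.471,-.0005,.026]))
E
```

```text
time_s: 39.2
position: [0.4709, 0.0008, 0.3047]
tool_rot: [[0.001, 0.051, 0.999], [0.0, 0.999, -0.051], [-1.0, 0.0, 0.001]]
ft_force: [0.1, 0.7, -0.3]
grip_width: 0.0728
t 39.2 pos [0.4709 0.0008 0.3047] psi -2.92 w 0.0728 F [ 0.1  0.7 -0.3]
turn units -0.044 | shift units w/ current axes [ 0.157 -0.042  0.007]
   shift units w/ final axes [ 0.157 -0.042  0.007]
(np.float64(287.18386779074666), np.float64(210.44469256172601))
```

View pics/w18.png

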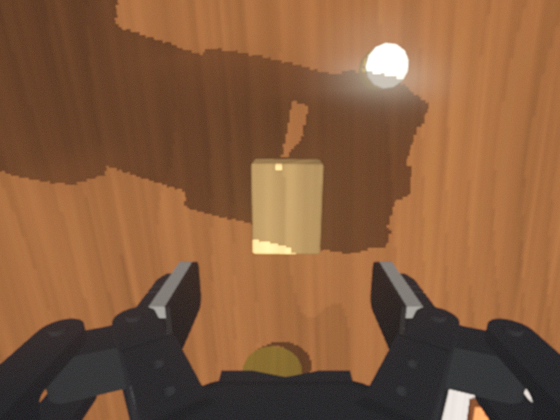

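```bash

python3 -m inch '[[-0.55,[0.3,0,0],0],[-0.55,[0.6,0,0],0],[-0.55,[0.7,0,0],0],[-0.55,[0.8,0,0],0],[-0.55,[0.7,0,0],0],[-0.55,[0.5,0,0],0],[-0.55,[0.4,0,0],0],[-0.55,[0.1,0,0],0]]' >/dev/null
python3 -m inch '[[-0.55,[0,0,0],0],[-0.55,[0,0,0],0],[-0.55,[0,0,0],0],[-0.55,[0,0,0],0],[-0.55,[0,0,0],0],[-0.55,[0,0,0],0],[-0.55,[0,0,0],0],[-0.55,[0,0,0],0]]'
python3 - <<'E'
from h import *
p=optics.camera_params("wrist");im=optics.get_image("wrist");cv2.imwrite("pics/w19.png",im[:,:,::-1])
E
```

```text
time_s: 40.58
position: [0.4704, 0.0004, 0.1817]
tool_rot: [[0.0, 0.051, 0.999], [-0.0, 0.999, -0.051], [-1.0, -0.0, 0.0]]
ft_force: [0.2, 0.1, 0.0]
grip_width: 0.0661
```

View pics/w19.png

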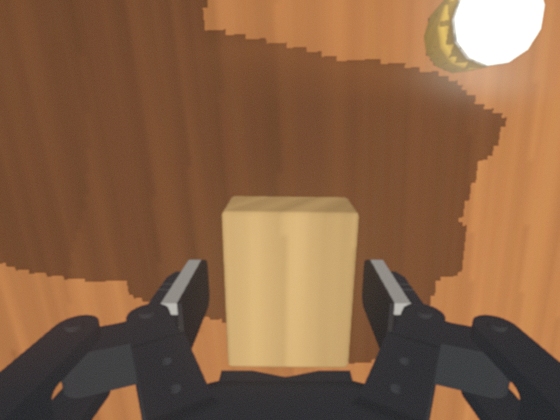

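```bash

python3 -m inch '[[-0.55,[0.05,0,0.05],0],[-0.55,[0,0,0],0],[-0.3,[0,0,0],0],[-0.1,[0,0,0],0],[0,[0,0,0],0],[0,[0,0,0],0],[0,[0,0,0],0],[0,[0,0,0],0]]' 40
python3 -m inch '[[0,[0,0,0],0],[0,[0,0,0],0],[0,[-0.1,0,0],0],[0,[-0.5,0,0],0],[0,[-0.8,0,0],0],[0,[-0.8,0,0],0],[0,[-0.8,0,0],0],[0,[-0.8,0,0],0]]'
python3 -m inch '[[0,[-0.4,0,0],0],[0,[0,0,0],-0.3],[0,[0,0,0],0],[0,[0,0,0],0],[0,[0,0,0],0],[0,[0,0,0],0],[0,[0,0,0],0],[0,[0,0,0],0]]'
python3 - <<'E'
from h import *
go(.636,-.196,.31,-1.4)
p=optics.camera_params("wrist");im=optics.get_image("wrist");cv2.imwrite("pics/w20.png",im[:,:,::-1])
E
```

```text
time_s: 41.3
position: [0.4719, 0.0003, 0.1802]
tool_rot: [[0.0, 0.051, 0.999], [-0.0, 0.999, -0.051], [-1.0, -0.0, 0.0]]
ft_force: [-0.1, -0.4, 4.5]
grip_width: 0.0515
time_s: 41.97
position: [0.4717, 0.0004, 0.295]
tool_rot: [[-0.001, 0.051, 0.999], [0.0, 0.999, -0.051], [-1.0, 0.0, -0.001]]
ft_force: [1.4, 0.3, -1.8]
grip_width: 0.0509
time_s: 42.63
position: [0.4719, 0.0003, 0.3057]
tool_rot: [[-0.001, 0.025, 1.0], [0.0, 1.0, -0.025], [-1.0, 0.0, -0.001]]
ft_force: [-0.5, 0.0, -0.7]
grip_width: 0.0515
t 42.63 pos [4.719e-01 3.000e-04 3.057e-01] psi -1.44 w 0.0515 F [-0.5  0.  -0.7]
turn units -0.008 | shift units w/ current axes [-0.147 -6.404  5.631]
   shift units w/ final axes [-0.142 -6.408  5.627]
```

View pics/w20.png

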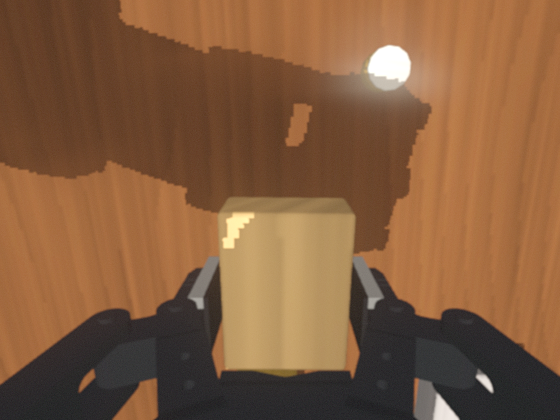

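```bash
python3 - <<'E'
from h import *
p=optics.camera_params("wrist");s=env.observe();z=s['position'][2]-.1802+.026
Q=np.array([s['tool_rot'].T@(ray(p,*uv,z)-s['position']) for uv in((221,213),(353,213),(347,367),(226,367))])[:,1:]*1e3;print(Q.round(1),Q.mean(0))
E
```

```text
[[ 34.1 -25. ]
 [ 34.1  23.5]
 [-33.5  24.6]
 [-33.5 -26.3]] [ 0.31224466 -0.7942404 ]
```

```bash

python3 -m inch '[[0,[0,0,0.4],0],[0,[0,0,0.6],0],[0,[0,-0.3,0.8],0],[0,[0,-0.5,0.8],0],[0,[0,-0.6,0.8],0],[0,[0,-0.7,0.7],0],[0,[0,-0.8,0.6],0],[0,[0,-0.8,0.5],0]]'>/dev/null
python3 -m inch '[[0,[0,-0.8,0.3],0],[0,[0,-0.7,0.1],0],[0,[0,-0.6,0],0],[0,[0,-0.4,0],0],[0,[0,-0.2,0],0],[0,[0,0,0],0],[0,[0,0,0],0],[0,[0,0,0],0]]'
python3 - <<'E'
from h import *
go(.6365,-.1963,.2320,-1.4)
p=optics.camera_params("wrist");im=optics.get_image("wrist");cv2.imwrite("pics/w21.png",im[:,:,::-1])
E
```

```text
time_s: 44.02
position: [0.6351, -0.1948, 0.3061]
tool_rot: [[-0.0, 0.024, 1.0], [0.0, 1.0, -0.024], [-1.0, 0.0, -0.0]]
ft_force: [-0.8, 0.1, -0.8]
grip_width: 0.0508
t 44.02 pos [ 0.6351 -0.1948  0.3061] psi -1.37 w 0.0508 F [-0.8  0.1 -0.8]
turn units 0.006 | shift units w/ current axes [ 2.471 -0.05   0.047]
   shift units w/ final axes [ 2.471 -0.05   0.047]
```

View pics/w21.png

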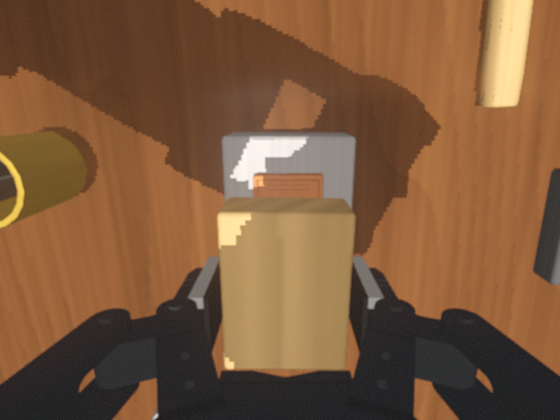

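```bash

python3 -m inch '[[0,[0.2,-0.05,0.05],0],[0,[0.5,0,0],0],[0,[0.6,0,0],0],[0,[0.6,0,0],0],[0,[0.4,0,0],0],[0,[0.2,0,0],0],[0,[0,0,0],0],[0,[0,0,0],0]]'
python3 -m inch '[[0,[0.01,0,0],0],[0,[0,0,0],0],[0,[0,0,0],0],[0,[0,0,0],0],[0,[0,0,0],0],[0,[0,0,0],0],[0,[0,0,0],0],[0,[0,0,0],0]]'

```

```text
time_s: 44.73
position: [0.6367, -0.1972, 0.2314]
tool_rot: [[0.001, 0.025, 1.0], [-0.0, 1.0, -0.025], [-1.0, -0.0, 0.001]]
ft_force: [0.3, -0.1, 0.1]
grip_width: 0.0513
time_s: 45.4
position: [0.6366, -0.1974, 0.2307]
tool_rot: [[-0.0, 0.025, 1.0], [0.0, 1.0, -0.025], [-1.0, 0.0, -0.0]]
ft_force: [-0.3, -0.5, -1.0]
grip_width: 0.0512
```

```bash

python3 -m inch '[[0,[0.01,0.03,0],0],[0,[0,0,0],0],[0,[0,0,0],0],[0,[0,0,0],0],[0,[0,0,0],0],[0,[0,0,0],0],[0,[0,0,0],0],[0,[0,0,0],0]]'
python3 -m inch '[[0,[0.015,0,0],0],[0,[0,0,0],0],[0,[0,0,0],0],[0,[0,0,0],0],[0,[0,0,0],0],[0,[0,0,0],0],[0,[0,0,0],0],[0,[0,0,0],0]]'

```

```text
time_s: 46.07
position: [0.6366, -0.1965, 0.2304]
tool_rot: [[0.0, 0.025, 1.0], [-0.0, 1.0, -0.025], [-1.0, -0.0, 0.0]]
ft_force: [-0.6, -0.9, -1.0]
grip_width: 0.0511
time_s: 46.73
position: [0.6366, -0.1965, 0.2302]
tool_rot: [[0.0, 0.025, 1.0], [-0.0, 1.0, -0.025], [-1.0, -0.0, 0.0]]
ft_force: [-0.5, 0.1, 2.9]
grip_width: 0.051
```

Contact. Releasing.

```bash

python3 -m inch '[[0,[0,0,0],0],[-0.2,[0,0,0],0],[-0.35,[0,0,0],0],[-0.5,[0,0,0],0],[-0.5,[0,0,0],0],[-0.5,[-0.2,0,0],0],[-0.5,[-0.6,0,0],0],[-0.5,[-0.9,0,0],0]]'
python3 -m inch '[[-0.5,[-1,0,0],0],[-0.5,[-0.5,0,0],0],[-0.5,[0,0,0],0],[-0.5,[0,0,0],0],[-0.5,[0,0,0],0],[-0.5,[0,0,0],0],[-0.5,[0,0,0],0],[-0.5,[0,0,0],0]]'
python3 - <<'E'
from h import *
go(.5348,-.393,.33,-1.4)
p=optics.camera_params("wrist");im=optics.get_image("wrist");cv2.imwrite("pics/w22.png",im[:,:,::-1])
print(proj(p,[.6366,-.1963,.076]))
E
```

```text
time_s: 47.4
position: [0.6363, -0.1964, 0.2795]
tool_rot: [[-0.004, 0.025, 1.0], [0.002, 1.0, -0.025], [-1.0, 0.002, -0.004]]
ft_force: [0.0, -0.1, -0.9]
grip_width: 0.0641
time_s: 48.07
position: [0.6366, -0.1965, 0.3251]
tool_rot: [[-0.001, 0.025, 1.0], [0.001, 1.0, -0.025], [-1.0, 0.001, -0.001]]
ft_force: [0.2, 0.0, 0.9]
grip_width: 0.0638
t 48.07 pos [ 0.6366 -0.1965  0.3251] psi -1.43 w 0.0638 F [0.2 0.  0.9]
turn units -0.005 | shift units w/ current axes [-0.164 -6.633 -3.23 ]
   shift units w/ final axes [-0.164 -6.631 -3.233]
(np.float64(287.88128030711715), np.float64(221.28321207838943))
```

View pics/w22.png

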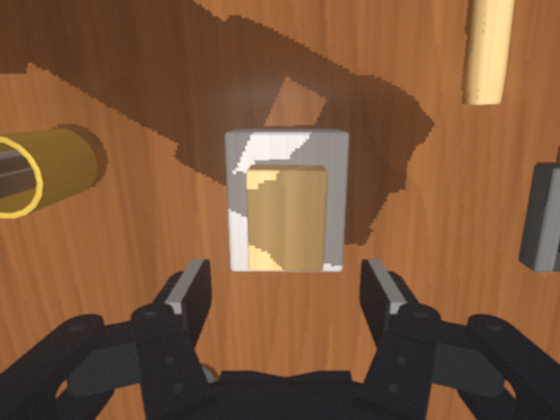

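```bash

python3 -m inch '[[-0.5,[0,-0.3,-0.2],0],[-0.5,[0,-0.6,-0.3],0],[-0.5,[0,-0.7,-0.3],0],[-0.5,[0,-0.7,-0.4],0],[-0.5,[0,-0.7,-0.4],0],[-0.5,[0,-0.7,-0.4],0],[-0.5,[0,-0.7,-0.4],0],[-0.5,[0,-0.7,-0.3],0]]'>/dev/null
python3 -m inch '[[-0.5,[0,-0.7,-0.3],0],[-0.5,[0,-0.5,-0.2],0],[-0.5,[0,-0.3,-0.03],0],[-0.5,[0,0,0],0],[-0.5,[0,0,0],0],[-0.5,[0,0,0],0],[-0.5,[0,0,0],0],[-0.5,[0,0,0],0]]'
python3 - <<'E'
from h import *
go(.5348,-.393,.33,-1.4)
p=optics.camera_params("wrist");im=optics.get_image("wrist");cv2.imwrite("pics/w23.png",im[:,:,::-1])
print(proj(p,[.5348,-.393,.066]),proj(p,[.5348,-.393,.034]))
E
```

```text
time_s: 49.45
position: [0.5353, -0.3911, 0.3261]
tool_rot: [[0.0, 0.024, 1.0], [0.0, 1.0, -0.024], [-1.0, 0.0, 0.0]]
ft_force: [-0.0, 0.3, -0.9]
grip_width: 0.0639
t 49.45 pos [ 0.5353 -0.3911  0.3261] psi -1.35 w 0.0639 F [-0.   0.3 -0.9]
turn units 0.01 | shift units w/ current axes [-0.131 -0.064 -0.014]
   shift units w/ final axes [-0.131 -0.064 -0.014]
(np.float64(286.6355763003223), np.float64(219.0661519275231)) (np.float64(286.48144729544913), np.float64(206.5114972054385))
```

View pics/w23.png

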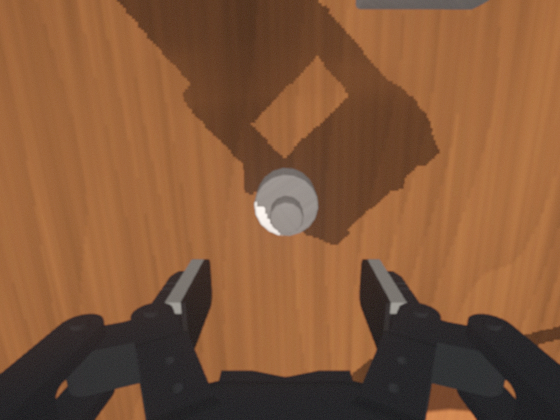

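```bash

python3 -m inch '[[-0.3,[0.3,0,0],0],[-0.3,[0.5,0,0],0],[-0.3,[0.6,0,0],0],[-0.3,[0.7,0,0],0],[-0.3,[0.7,0,0],0],[-0.3,[0.5,0,0],0],[-0.3,[0.3,0,0],0],[-0.3,[0.1,0,0],0]]' >/dev/null
python3 -m inch '[[-0.2,[0,0,0],0],[-0.1,[0,0,0],0],[0,[0,0,0],0],[0,[0,0,0],0],[0,[0,0,0],0],[0,[0,0,0],0],[0,[0,0,0],0],[0,[0,0,0],0]]'
python3 - <<'E'
from h import *
p=optics.camera_params("wrist");im=optics.get_image("wrist");cv2.imwrite("pics/w24.png",im[:,:,::-1])
E
```

```text
time_s: 50.83
position: [0.5348, -0.392, 0.2151]
tool_rot: [[0.0, 0.025, 1.0], [-0.0, 1.0, -0.025], [-1.0, -0.0, 0.0]]
ft_force: [-0.2, -0.5, 0.3]
grip_width: 0.0431
```

View pics/w24.png

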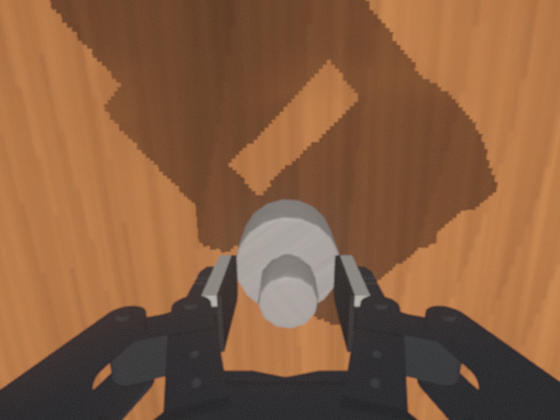

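```bash
python3 - <<'E'
from h import *
p=optics.camera_params("wrist");s=env.observe()
print(s['position'],[ray(p,*uv,z) for uv,z in(((288,300),.066),((259,300),.066),((318,300),.066),((288,257),.034))])
E
python3 -m inch '[[0,[0,0,0],0],[0.2,[0,0,0],0],[0.4,[0,0,0],0],[0.6,[0,0,0],0],[0.6,[0,0,0],0],[0.6,[0,0,0],0],[0.6,[0,0,0],0],[0.6,[0,0,0],0]]' 60
```

```text
[ 0.53478857 -0.39196476  0.2150548 ] [array([ 0.53448389, -0.39071418,  0.066     ]), array([ 0.52349971, -0.39044299,  0.066     ]), array([ 0.54584673, -0.39099471,  0.066     ]), array([ 0.53480267, -0.38722488,  0.034     ])]
time_s: 51.55
position: [0.5349, -0.392, 0.2152]
tool_rot: [[0.001, 0.025, 1.0], [-0.0, 1.0, -0.025], [-1.0, -0.0, 0.001]]
ft_force: [3.0, 0.5, 1.3]
grip_width: 0.0223
```

```bash

python3 -m inch '[[0.6,[-0.05,0,0],0],[0.6,[-0.1,0,0],0],[0.6,[-0.3,0,0],0],[0.6,[-0.5,0,0],0],[0.6,[-0.6,0,0],0],[0.6,[-0.7,0,0],0],[0.6,[-0.7,0,0],0],[0.6,[-0.7,0,0],0]]'
python3 -m inch '[[0.6,[-0.5,0,0],0],[0.6,[-0.3,0,0],0],[0.6,[-0.1,0,0],0],[0.6,[0,0,0],0],[0.6,[0,0,0],0],[0.6,[0,0,0],0],[0.6,[0,0,0],0],[0.6,[0,0,0],0]]'
python3 - <<'E'
from h import *
go(.656,.2305,.352,-1.4)
p=optics.camera_params("wrist");im=optics.get_image("wrist");cv2.imwrite("pics/w25.png",im[:,:,::-1])
E
```

```text
time_s: 52.22
position: [0.5345, -0.3919, 0.3257]
tool_rot: [[-0.001, 0.025, 1.0], [0.001, 1.0, -0.025], [-1.0, 0.001, -0.001]]
ft_force: [-0.7, 0.6, -3.9]
grip_width: 0.0221
time_s: 52.88
position: [0.5348, -0.392, 0.3507]
tool_rot: [[-0.001, 0.025, 1.0], [0.001, 1.0, -0.025], [-1.0, 0.001, -0.001]]
ft_force: [-0.1, 1.2, -4.5]
grip_width: 0.022
t 52.88 pos [ 0.5348 -0.392   0.3507] psi -1.42 w 0.022 F [-0.1  1.2 -4.5]
turn units -0.005 | shift units w/ current axes [-0.027 20.844  3.523]
   shift units w/ final axes [-0.043 20.842  3.531]
```

View pics/w25.png

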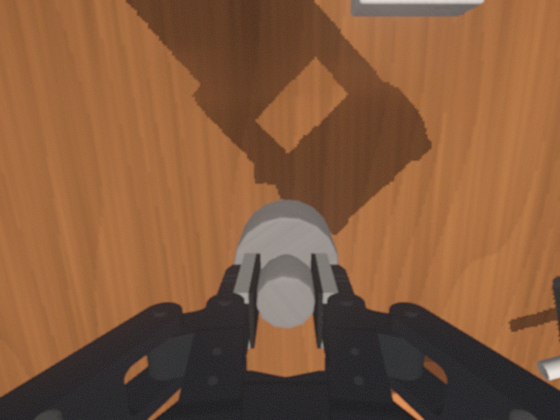

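```bash

python3 -m inch '[[0.6,[0,0.2,0.1],0],[0.6,[0,0.4,0.1],0],[0.6,[0,0.6,0.1],0],[0.6,[0,0.7,0.1],0],[0.6,[0,0.7,0.1],0],[0.6,[0,0.7,0.1],0],[0.6,[0,0.7,0.1],0],[0.6,[0,0.7,0.1],0]]'>/dev/null
python3 -m inch '[[0.6,[0,0.7,0.15],0],[0.6,[0,0.7,0.15],0],[0.6,[0,0.7,0.15],0],[0.6,[0,0.7,0.15],0],[0.6,[0,0.7,0.15],0],[0.6,[0,0.7,0.15],0],[0.6,[0,0.7,0.15],0],[0.6,[0,0.7,0.15],0]]'
python3 -m inch '[[0.6,[0,0.7,0.15],0],[0.6,[0,0.7,0.15],0],[0.6,[0,0.7,0.15],0],[0.6,[0,0.7,0.15],0],[0.6,[0,0.7,0.15],0],[0.6,[0,0.7,0.15],0],[0.6,[0,0.7,0.15],0],[0.6,[0,0.7,0.15],0]]'>/dev/null
python3 -m inch '[[0.6,[0,0.7,0.1],0],[0.6,[0,0.7,0.1],0],[0.6,[0,0.7,0.1],0],[0.6,[0,0.7,0],0],[0.6,[0,0.6,0],0],[0.6,[0,0.5,0],0],[0.6,[0,0.4,0],0],[0.6,[0,0.2,0],0]]'
python3 -m inch '[[0.6,[0,0.2,0],0],[0.6,[0,0,0],0],[0.6,[0,0,0],0],[0.6,[0,0,0],0],[0.6,[0,0,0],0],[0.6,[0,0,0],0],[0.6,[0,0,0],0],[0.6,[0,0,0],0]]'
python3 - <<'E'
from h import *
go(.656,.2305,.303,-1.4)
p=optics.camera_params("wrist");im=optics.get_image("wrist");cv2.imwrite("pics/w26.png",im[:,:,::-1])
E
```

```text
time_s: 54.27
position: [0.6021, -0.0816, 0.3518]
tool_rot: [[0.0, 0.024, 1.0], [0.0, 1.0, -0.024], [-1.0, 0.0, 0.0]]
ft_force: [-0.5, -0.8, -3.5]
grip_width: 0.022
time_s: 55.6
position: [0.6543, 0.2195, 0.3515]
tool_rot: [[-0.0, 0.023, 1.0], [0.0, 1.0, -0.023], [-1.0, 0.0, -0.0]]
ft_force: [-0.5, -0.2, -5.1]
grip_width: 0.0222
time_s: 56.27
position: [0.6552, 0.223, 0.3515]
tool_rot: [[-0.0, 0.025, 1.0], [-0.0, 1.0, -0.025], [-1.0, -0.0, -0.0]]
ft_force: [-0.4, -0.1, -4.2]
grip_width: 0.0217
t 56.27 pos [0.6552 0.223  0.3515] psi -1.45 w 0.0217 F [-0.4 -0.1 -4.2]
turn units -0.009 | shift units w/ current axes [1.616 0.252 0.021]
   shift units w/ final axes [1.616 0.252 0.021]
```

View pics/w26.png

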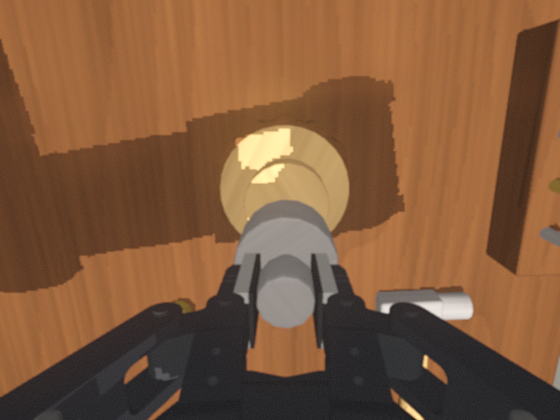

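```bash

python3 -m inch '[[0.6,[0,0.2,0.02],0],[0.6,[0.1,0.06,0],0],[0.6,[0.3,0,0],0],[0.6,[0.4,0,0],0],[0.6,[0.4,0,0],0],[0.6,[0.2,0,0],0],[0.6,[0.1,0,0],0],[0.6,[0,0,0],0]]'
python3 -m inch '[[0.6,[0.04,0,0],0],[0.6,[0,0,0],0],[0.6,[0,0,0],0],[0.6,[0,0,0],0],[0.6,[0,0,0],0],[0.6,[0,0,0],0],[0.6,[0,0,0],0],[0.6,[0,0,0],0]]'
python3 - <<'E'
from h import *
go(.656,.2310,.3012,-1.4)
E
```

```text
time_s: 56.98
position: [0.6559, 0.231, 0.3056]
tool_rot: [[-0.001, 0.025, 1.0], [-0.0, 1.0, -0.025], [-1.0, -0.0, -0.001]]
ft_force: [0.1, -0.1, -4.6]
grip_width: 0.0221
time_s: 57.65
position: [0.6559, 0.231, 0.3053]
tool_rot: [[0.0, 0.025, 1.0], [0.0, 1.0, -0.025], [-1.0, 0.0, 0.0]]
ft_force: [0.9, 0.7, -4.5]
grip_width: 0.0218
t 57.65 pos [0.6559 0.231  0.3053] psi -1.43 w 0.0218 F [ 0.9  0.7 -4.5]
turn units -0.005 | shift units w/ current axes [ 0.138 -0.     0.003]
   shift units w/ final axes [ 0.138 -0.     0.003]
```

```bash

python3 -m inch '[[0.6,[0.05,0,0],0],[0.6,[0,0,0],0],[0.6,[0.04,0,0],0],[0.6,[0,0,0],0],[0.6,[0,0,0],0],[0.6,[0,0,0],0],[0.6,[0,0,0],0],[0.6,[0,0,0],0]]'
python3 -m inch '[[0.6,[0.03,0,0],0],[0.6,[0,0,0],0],[0.6,[0,0,0],0],[0.6,[0,0,0],0],[0.6,[0,0,0],0],[0.6,[0,0,0],0],[0.6,[0,0,0],0],[0.6,[0,0,0],0]]'
python3 -m inch '[[0.6,[0.02,0,0],0],[0.6,[0,0,0],0],[0.6,[0,0,0],0],[0.6,[0,0,0],0],[0.6,[0,0,0],0],[0.6,[0,0,0],0],[0.6,[0,0,0],0],[0.6,[0,0,0],0]]'

```

```text
time_s: 58.32
position: [0.6559, 0.231, 0.3026]
tool_rot: [[0.0, 0.025, 1.0], [-0.0, 1.0, -0.025], [-1.0, -0.0, 0.0]]
ft_force: [0.6, 0.5, -4.7]
grip_width: 0.022
time_s: 58.98
position: [0.6559, 0.231, 0.3017]
tool_rot: [[0.0, 0.025, 1.0], [0.0, 1.0, -0.025], [-1.0, 0.0, 0.0]]
ft_force: [-0.3, -0.6, -5.6]
grip_width: 0.0218
time_s: 59.65
position: [0.6559, 0.231, 0.3012]
tool_rot: [[0.0, 0.025, 1.0], [0.0, 1.0, -0.025], [-1.0, 0.0, 0.0]]
ft_force: [0.4, -0.5, -1.9]
grip_width: 0.0221
```

```bash

python3 -m inch '[[0.6,[0.015,0,0],0],[0.6,[0,0,0],0],[0.6,[0,0,0],0],[0.4,[0,0,0],0],[0.2,[0,0,0],0],[0,[0,0,0],0],[0,[0,0,0],0],[0,[0,0,0],0]]'
python3 -m inch '[[0,[0,0,0],0],[0,[-0.2,0,0],0],[0,[-0.5,0,0],0],[0,[-0.8,0,0],0],[0,[-0.9,0,0],0],[0,[-0.6,0,0],0],[0,[-0.2,0,0],0],[0,[0,0,0],0]]'
python3 - <<'E'
from h import *
go(.656,.2310,.3012,-1.4)
p=optics.camera_params("wrist");im=optics.get_image("wrist");cv2.imwrite("pics/w27.png",im[:,:,::-1])
print(proj(p,[.656,.232,.086]),proj(p,[.656,.232,.152]))
E
```

```text
time_s: 60.32
position: [0.6559, 0.231, 0.3006]
tool_rot: [[0.0, 0.025, 1.0], [0.0, 1.0, -0.025], [-1.0, 0.0, 0.0]]
ft_force: [-0.4, -0.8, -0.1]
grip_width: 0.0427
time_s: 60.98
position: [0.6557, 0.231, 0.3985]
tool_rot: [[0.003, 0.025, 1.0], [0.001, 1.0, -0.025], [-1.0, 0.001, 0.003]]
ft_force: [-0.1, -0.7, 0.2]
grip_width: 0.0428
t 60.98 pos [0.6557 0.231  0.3985] psi -1.43 w 0.0428 F [-0.1 -0.7  0.2]
turn units -0.005 | shift units w/ current axes [ 3.243e+00 -2.000e-03 -3.000e-03]
   shift units w/ final axes [3.243 0.    0.008]
(np.float64(285.9331449172171), np.float64(196.6532731148235)) (np.float64(286.4573365956475), np.float64(221.30783210651344))
```

View pics/w27.png

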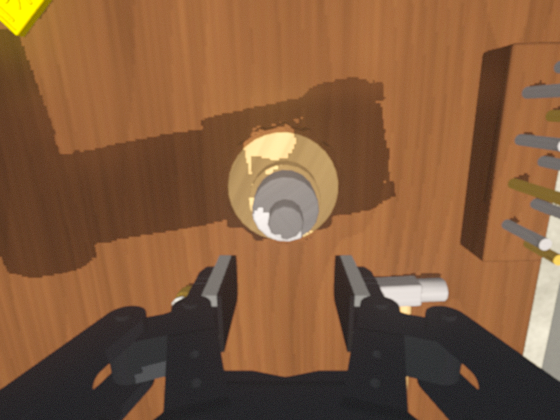

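```bash

python3 -m inch '[[0,[0,-0.3,-0.3],0],[0,[0,-0.7,-0.6],0],[0,[0,-0.8,-0.6],0],[0,[0,-0.8,-0.6],0],[0,[0,-0.8,-0.6],0],[0,[0,-0.8,-0.6],0],[0,[0,-0.8,-0.6],0],[0,[0,-0.8,-0.6],0]]'>/dev/null
python3 -m inch '[[0,[0,-0.8,-0.6],0],[0,[0,-0.8,-0.6],0],[0,[0,-0.7,-0.6],0],[0,[0,-0.6,-0.6],0],[0,[0,-0.5,-0.5],0],[0,[0,-0.3,-0.3],0],[0,[0,0,0],0],[0,[0,0,0],0]]'
python3 - <<'E'
from h import *
im=optics.get_image("side");im2=optics.get_image("top")
cv2.imwrite("pics/s28.png",cv2.resize(im[120:300,120:420,::-1],(800,480)));cv2.imwrite("pics/t28.png",cv2.resize(im2[140:300,120:420,::-1],(800,427)))
E
```

```text
time_s: 62.37
position: [0.4178, -0.0483, 0.3958]
tool_rot: [[-0.002, 0.026, 1.0], [0.001, 1.0, -0.026], [-1.0, 0.001, -0.002]]
ft_force: [-0.7, -0.2, -0.4]
grip_width: 0.0427
```

View pics/s28.png

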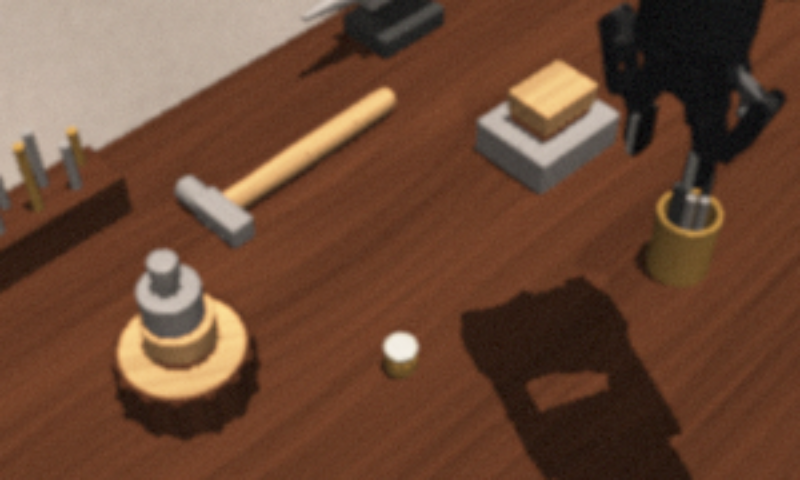

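View pics/t28.png

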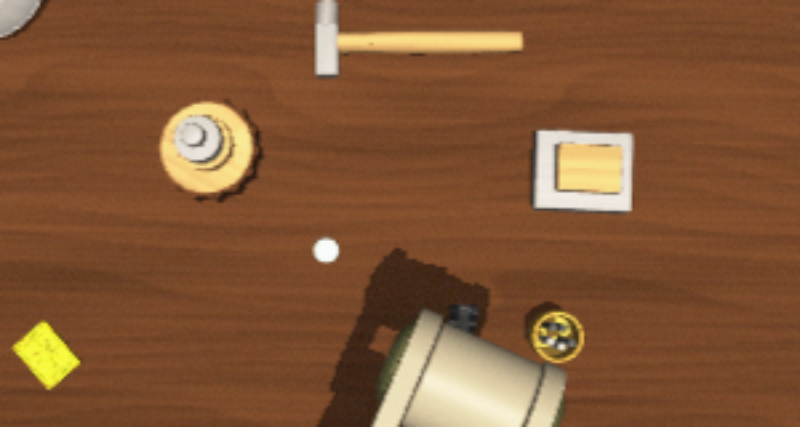

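```bash
python3 - <<'E'
from h import *
for n,s,(u0,v0) in(("side",2.667,(120,120)),("top",2.667,(120,140))):
    p=optics.camera_params(n)
    for z in(.05,.086,.12,.152):
        u,v=proj(p,[.656,.232,z]);print(n,z,round((u-u0)*s),round((v-v0)*s))
im=optics.get_image("top");p=optics.camera_params("top")
c=blob(im,(15,60,170),(30,255,255),(325,190,356,216));print("lp",meas(p,c,.076))
print("block",meas(p,blob(im,(0,0,195),(180,50,255),(312,180,365,228)),.04))
print("tin",meas(p,blob(im,(0,0,200),(180,60,255),(230,225,252,245)),.03))
E
```

```text
side 0.05 182 344
side 0.086 175 316
side 0.12 168 288
side 0.152 161 261
top 0.05 204 145
top 0.086 198 141
top 0.12 193 137
top 0.152 188 133
lp ((635.9, -199.0), (70.9, 50.7), -89.7, (636.1, -198.0))
block ((636.5, -197.5), (106.8, 86.8), 88.3, (636.2, -197.6))
tin ((541.5, 93.8), (24.2, 21.2), -89.1, (541.6, 93.9))
```

```bash
python3 - <<'E'
from h import *
im=optics.get_image("top")[170:222,170:225,::-1];im2=optics.get_image("side")[200:290,155:225,::-1]
cv2.imwrite("pics/z1.png",np.hstack([cv2.resize(im,(440,416),interpolation=2),cv2.resize(im2,(324,416),interpolation=2)]))
E
```

```text
(no output)
```

View pics/z1.png

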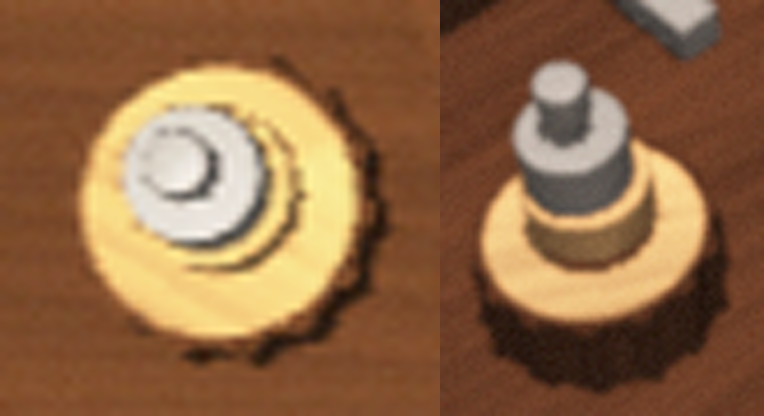

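```bash
python3 -c "
from h import *
print(env.observe()['time_s']);print(env.close_job())"
```

```text
62.6167
the job is handed in; nothing more can be done
None
```

I placed the medallion, plaque, round pad, long pad and weight in that order, and handed the job in at 62.6 s of the 144 s allowed. `close_job` reports no verdict, so these results come only from my own camera checks.

- **Medallion and round pad:** the medallion sat about 3 mm from the log's centre right after placing. The round pad came down at the same spot to about 1 mm. The medallion is now hidden under the pad, so I could not re-measure it at the end.
- **Plaque and long pad:** the plaque lay about 4 mm from the block's centre. The top camera put the long pad about 1.5 mm from the block's centre and 2° off its direction. The plaque, now hidden under the pad, was not re-measured.
- **Weight:** it stands upright, and by eye against both cameras it is within a few millimetres of the round pad's centre.
- **Bystanders:** the tin measured exactly where it was before. The jar and hammer look unmoved, though I did not re-measure them.

While finding the first grasp height, the fingertips pressed the bench with 74 N, under the 120 N wrist limit. The cameras disagreed with one another by about 2–4 mm, well inside the tolerances.

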